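# Gauge the pole gap of the field coil

## Robot

A 6-joint arm with a two-finger parallel gripper is mounted at the origin on the work surface. World frame = base frame: x ahead of the robot, y to its left, z up, the work surface at z = 0. Lengths are in m, angles in rad, forces in N, time in s.
With the tool pointing down it reaches from about 0.225 to 0.875 m from the base axis. Payload 3.4 kg.
Tool frame: the origin (TCP) lies midway between the tips of the shut fingers; the grasp point (between the pads) lies 19 mm behind it; z points along the fingers, y is the line along which they close (so a half turn about z gives the same grasp; the last joint's range is limited). The gripper opens to 85 mm and grips with 20 to 120 N. Pads are 22 mm wide; open, the fingers measure 114 mm over their backs; the gripper's body (76 mm by 85 mm) begins 54 mm behind the grasp point. The pads swing forward as they close: fully open they stand 13 mm farther back than shut.
Start: joints at [1.069, 0.276, 1.505, -0, 1.361, -0.121], TCP at [0.214, 0.534, 0.201] pointing down, gripper open.
Joint ranges: [-2.89, 2.89], [-0.75, 2.08], [0.22, 2.7], [-1.18, 4.32], [0.11, 2.71], [-2.7, 2.7]. Speed limits (rad/s): [2.57, 2.57, 3.14, 3.14, 3.14, 3.14].

## Interface

Orientations are given as a unit quaternion [w, x, y, z].
In Python, from rig import * gives the robot as it stands.
- The arm moves only by the tool apply_moves, never from a script. Its argument "steps" is one flat list of numbers, 4 for each row, row after row: the shift along the world's x, y, z in cm, then the turn about the world's z in degrees. A call has 1 to 8 rows; each row is the pose to reach, as a shift and turn from the pose commanded when the call began; what a row does not reach only later rows make up. A row lasts 1/12 s, in which the tool goes at most 41.7 mm and 7.16 degrees, less where a joint would pass 70% of its speed; a pose out of reach is approached as far as the arm can. A call with a gripper value outside its range is refused whole. "jaw" is the closure in counts, from 0 (fully open) to 255 (shut), set as the call begins (left out, the last holds). The fingers move at their own pace and stop on an object; "newtons" is the grip in N (left out, the last holds). Time passes only in rows, so rows that repeat a pose let the fingers close. It gives the time, the measured TCP pose, the force, the opening and the grip force at its end, in the units of the state.
- get_state(): the state, without advancing time (a new reading comes with each control period).
- get_image(name): name is "scene" or "top"; returns the picture (480x640x3 uint8, red, green, blue); there is no depth.
- calibration(name): a dict with "fx", "fy", "cx", "cy" (pixels), "k1" (the pictures are not rectified: a ray, as slopes to the right and down, at radius r is drawn at 1 + k1 r^2 times it, then the intrinsics apply), "xyz" and "rotation" of the camera in the world. Camera axes: x right, y up, looking along -z (the intrinsics and any distortion apply to the point x, -y, -z); pixel columns grow to the right and rows downward; lengths in m; the calibration is good to about 2 mm. A picture is of the moment at which its call begins. calibration takes no time and is no camera call.
- sign_off(): hands the job in; it is judged then, once.
The state is a dict: "clock": time; "qpos": joint angles; "qd": joint speeds; "effort": joint torques, N m; "position": TCP position; "ee_rot": TCP orientation; "contact_force": force on the tool from outside, world axes, zero at the start; "moment": the same for the moment, N m; "width": finger opening in m; "gripper_force": force on a finger pad.
Only numpy, scipy, OpenCV 4.12 (cv2) and the standard library are available. Lean on these libraries where they do the work, as an engineer would, in place of code of your own. Each camera call takes 0.05 s, during which the arm holds its last target. There are 200 camera calls.

## Task

Switch the field coil off at the chrome toggle on the test box, so that it does not pull at the steel. Then take the taper gauge by its handle out of the rack and slide its blade, upright and square, down into the gap between the two pole plates of the electromagnet until it drags snugly against both plates, without forcing it. Finish still gripping the gauge and holding it at that depth; leave the compass, dish, hex key and screwdriver where they are.

Things in the scene. Friction and masses are not known exactly. Their poses are not given: they have to be found in the camera images.
- toggle (a joint): Chrome bat toggle of the test box, hinge angle in rad: 0 = on, bat leaning 0.3 rad towards the box's own -x; 0.6 (end stop) = off, bat leaning 0.3 rad towards the box's own +x. It stays where it is left; about 1.5 N at the tip moves it.
- toggle_tip (a point): The tip of the toggle's round bat. The bat is 36 mm long from its pivot, 6 mm thick at the root and 9 mm near the tip; the pivot is 2 mm above the box's top face, 36 mm from the box's middle towards its -x.
- testbox: Cream enamel test box, fixed, 140 mm (x) x 180 mm (y), top face 74 mm above the desk; origin under its middle on the desk, z up. Its -x side roughly faces the robot; toggle on that half of the top; on the +x half a low meter (to 80 mm above the desk) and two brass binding posts (to 90 mm).
- gauge: Steel taper gauge, 130 g, loose: a wedge blade 105 mm long and 16 mm wide (along its x), 2 mm thick at the tip growing evenly to 12.5 mm at the handle (thickness along its y, 0.1 mm per mm, both faces slope alike), then a black handle 26 mm (x) x 22 mm (y) x 50 mm long. Origin at the middle of the tip, z along the blade towards the handle. It starts upright, blade hanging through the rack's slot, the handle's shoulders resting on the rack's top board.
- gauge_handle (a point): The middle of the gauge's handle, 130 mm from the tip.
- rack: Wooden tool rack, fixed: a top board 66 mm (x) x 194 mm (y) whose upper face is 125 mm above the desk, on two end cheeks and a foot. Origin on the desk under its middle. The gauge hangs in a slot (19 mm x 15.5 mm) at y = -45 mm, its x and y along the rack's; the screwdriver hangs in a round hole at y = +45 mm.
- magnet: Bench electromagnet, fixed to the desk: grey U-shaped yoke 90 mm (x) x 176 mm (y), uprights to 120 mm; two copper coils on one axis along its y (tops at 120 mm above the desk), two steel pole plates facing each other across the gap in its middle, and a 50 mm brass hand wheel outside each end. Origin on the desk under its middle, y along the coil axis (across the gap), z up.
- gap (a point): The nominal middle of the gap, level with the plates' tops, 118 mm above the desk; the true middle can be off by up to 1 mm along y. The gap is 6 to 10 mm wide, parallel, 56 mm wide along the magnet's x, open at the top and below; the clear depth below the tops is 104 mm.
- pole_left: Left pole plate (towards the magnet's +y), 56 mm square, 12 mm thick, upright, rigid: its screw locks it. Origin at its inner face, level with its top edge, middle of the edge; axes as the magnet's. The inner top edge has a 3 mm 45 degree bevel, so the blade touches 3 mm below the top. Between the plates' origins along y lies the gap.
- pole_right: Right pole plate (towards the magnet's -y), mirror image of the left one; origin likewise at its inner face, level with its top edge. Once the gauge touches both plates its drag grows by roughly 3 N for each further mm pushed in; 5 to 8 N of drag is snug.
- compass: Clear lensatic compass with opened cover, 76 x 56 x 67 mm, loose; origin under its middle. A bystander.
- dish: White porcelain dish, 96 mm across, 22 mm high, loose; origin under its middle. A bystander.
- hex_key: Black steel hex key lying on the desk, 90 x 28 mm, 6 mm thick, loose. A bystander.
- screwdriver: Stubby screwdriver with a 23 mm round wooden handle, loose, hanging in the rack's round hole, its handle reaching 167 mm above the desk; origin at its tip. A bystander.
Not all that is in view belongs to the job. Of the things that look like the testbox, the largest one is meant.

How it is judged:
On the way, in this order (a step that is already met when the one before it is completed fails the run):
1. the field coil is switched off: the toggle is thrown over (value of joint toggle above 0.5 rad), for 0.2 s.
2. the blade's tip has gone at least 10 mm down between the pole plates (z of gauge in the frame of gap between -0.1 and -0.01 m and x of gauge in the frame of gap between -0.022 and 0.022 m and y of gauge in the frame of gap between -0.006 and 0.006 m), for 0.1 s.
At the end, for the whole second after the job is handed in: Toggle above 0.5 rad. The gauge, gripped (over 3 N) and still (under 10 mm/s), has its tip 35 to 100 mm below the plates' tops and within 22 mm of the gap's middle along the plates, is upright within 0.1 rad, square within 0.12 rad, and presses each pole plate with 1 to 28 N (value of joint toggle above 0.5 rad and z of gauge in the frame of gap between -0.1 and -0.035 m and x of gauge in the frame of gap between -0.022 and 0.022 m and angle between gauge's own z axis and vertical below 0.1 rad and angle between the y axis of gauge and the y axis of magnet, either way round below 0.12 rad and contact force between gauge and pole_left between 1 and 28 N and contact force between gauge and pole_right between 1 and 28 N and contact force between the fingers and gauge above 3 N and linear speed of gauge below 0.01 m/s); the arm keeps its last pose, push and grip.
It fails at once if the gauge is forced against a pole plate (over 45 N) (contact force between gauge and pole_left above 45 N or contact force between gauge and pole_right above 45 N).
It fails at once if a bystander is disturbed: compass, dish, hex key or screwdriver moved over 30 mm (distance of any of compass, dish, hex_key, screwdriver from where it was at the start of the episode above 0.03 m).
It also fails if it takes over 72 s, if anything falls off the work surface, if the arm or the gripper's body presses on something with over 40 N, if the wrist force passes 120 N, or if a joint passes its speed limit or range.

## Working session

There is one attempt and no reset: what is moved stays moved. The work goes in short steps, Python scripts to look and compute and a tool call to move; the robot and the scene stay as the last step left them, time stands still between calls to the robot, and variables do not carry over. Pictures are saved under pics/ and viewed, at most 10 in all, crops included, and the job is handed in when it is done.

Besides the shell and the picture viewer there is one more tool, called after "Call:" as name(argument=value, ...) on one line, values as JSON. apply_moves: Moves the arm, as the interface text tells. Its arguments: {"type":"object","properties":{"steps":{"type":"array","items":{"type":"number"}},"jaw":{"type":"number"},"newtons":{"type":"number"}},"required":["steps"]}

```bash
mkdir -p pics; ls
python3 - <<'E'
from rig import *
import cv2
for n in("scene","top"):
    im=get_image(n); cv2.imwrite(f"pics/{n}0.png",im[:,:,::-1]); print(n,calibration(n))
print(get_state())
E
```

```text
pics
scene {'fx': 539.5107675809162, 'fy': 539.5107675809162, 'cx': 315.0729468104969, 'cy': 242.3256950184444, 'k1': -0.04263871939180374, 'xyz': array([ 0.96751414, -0.41389389,  1.06792207]), 'rotation': array([0.92028223, 0.27146866, 0.08474947, 0.26870599])}
top {'fx': 490.91048482017396, 'fy': 490.91048482017396, 'cx': 321.6562207172553, 'cy': 236.74618461204648, 'k1': -0.1378223834453888, 'xyz': array([0.49534033, 0.08674392, 1.4219246 ]), 'rotation': array([ 0.71586532,  0.0240669 , -0.02804796, -0.69725959])}
{'clock': 0.1, 'qpos': array([ 1.06902354e+00,  2.76545280e-01,  1.50598861e+00, -1.05444823e-05,
        1.36070316e+00, -1.21021159e-01]), 'qd': array([-0.00076804, -0.00099773, -0.00326769,  0.00140389, -0.0015611 ,
       -0.00086674]), 'effort': array([ 1.16174073e-03, -4.17699051e+01, -2.46406227e+01,  1.62530273e-05,
        5.84898895e-03,  2.55562547e-06]), 'position': array([0.21345294, 0.53336209, 0.20002568]), 'ee_rot': array([-2.47004601e-04,  1.89226787e-01,  9.81933067e-01, -7.84234758e-04]), 'contact_force': array([ 0.17525997,  0.53446783, -0.01889666]), 'moment': array([0.00184318, 0.04715754, 0.02662223]), 'gripper_force': 0.0, 'width': 0.0851675808568167}
```

View pics/scene0.png

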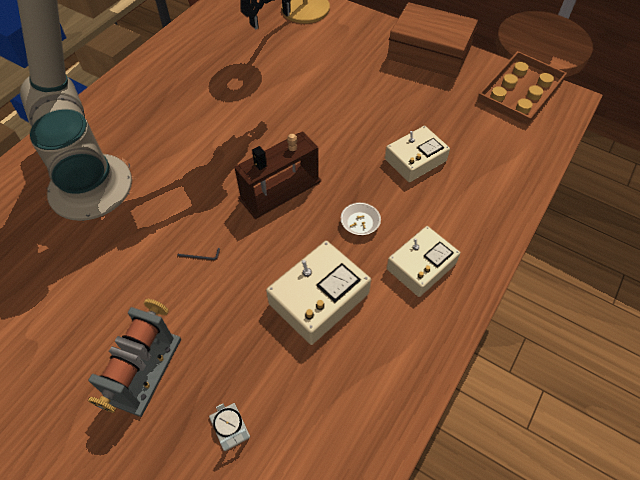

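View pics/top0.png

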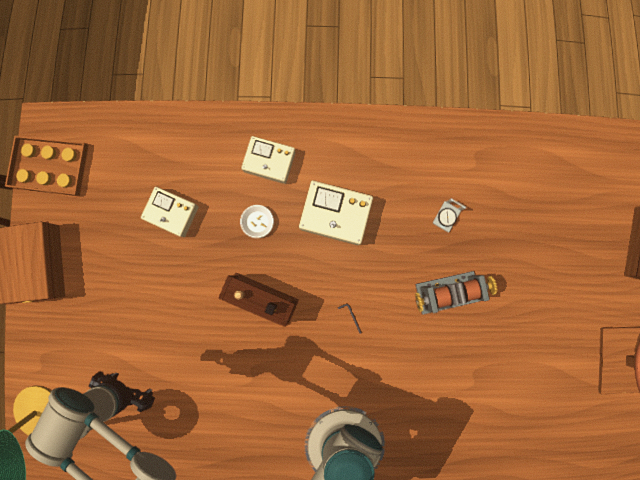

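Scene: three cream boxes: (318,290) in scene / (338,212) in top is the largest, the others are at top (268,158) and (170,211). The gauge's black handle is at top (272,308), scene (259,157), with the wooden screwdriver at top (239,295). The magnet is at top (457,291), scene (137,360). I choose the box at (338,212) and check it in one close montage.

```bash
cat > h.py <<'E'
import numpy as np, cv2
from rig import *
from scipy.spatial.transform import Rotation as R
class Cam:
    def __init__(s,n):
        c=calibration(n); s.K=np.array([[c['fx'],0,c['cx']],[0,c['fy'],c['cy']],[0,0,1]]); s.D=np.array([c['k1'],0,0,0.])
        s.p=np.array(c['xyz']); q=c['rotation']; s.R=R.from_quat([q[1],q[2],q[3],q[0]]).as_matrix()@np.diag([1,-1,-1])
    def ray(s,uv):
        p=cv2.undistortPoints(np.array([[uv]],float),s.K,s.D)[0,0]; d=s.R@[p[0],p[1],1]; return d/np.linalg.norm(d)
    def plane(s,uv,z):
        d=s.ray(uv); return s.p+d*(z-s.p[2])/d[2]
    def proj(s,P):
        v=s.R.T; return cv2.projectPoints(np.atleast_2d(P).astype(float),cv2.Rodrigues(v)[0],-v@s.p,s.K,s.D)[0][:,0]
T,S=Cam("top"),Cam("scene")
def tri(a,b):
    d,e=T.ray(a),S.ray(b); t=np.linalg.lstsq(np.c_[d,-e],S.p-T.p,rcond=None)[0]
    P,Q=T.p+d*t[0],S.p+e*t[1]; return (P+Q)/2,np.linalg.norm(P-Q)
def crop(im,x,y,w,h,f): return cv2.resize(im[y:y+h,x:x+w,::-1],None,fx=f,fy=f,interpolation=cv2.INTER_CUBIC)
E
python3 - <<'E'
from h import *
t=cv2.imread("pics/top0.png")[:,:,::-1];s=cv2.imread("pics/scene0.png")[:,:,::-1]
a=np.vstack([np.hstack([crop(t,295,175,90,75,4.4),crop(t,410,260,90,75,4.4)]),np.hstack([crop(s,260,235,120,110,2.4),crop(s,85,295,110,110,2.4),crop(t,215,265,90,110,2.4)])])if 0 else None
o=np.zeros((600,800,3),np.uint8)
def put(im,x,y,w,h,f,X,Y):
    c=crop(im,x,y,w,h,f); o[Y:Y+c.shape[0],X:X+c.shape[1]]=c
put(t,295,175,90,75,4,0,0); put(t,410,262,100,60,4,380,0)
put(s,260,235,120,110,2.5,0,320); put(s,85,295,100,110,2.5,310,320); put(t,215,270,90,60,2.5,565,320); put(s,230,125,95,95,2,565,320+155-35 if 0 else 475-65)
o[475:600,565:800]=0; put(t,215,270,90,60,2.5,565,320); 
c=crop(s,230,125,95,62,2); o[474:474+124,565:755]=c[:124]
cv2.imwrite("pics/m0.png",o)
E
```

```text
(no output)
```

View pics/m0.png

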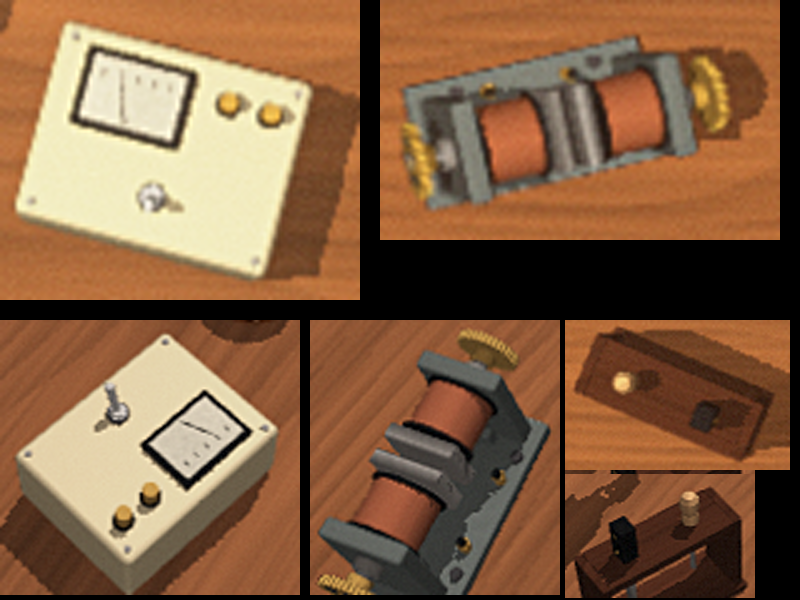

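The montage confirms the large box: meter on the far side, with the bat at top crop (150,195), leaning towards -x. The magnet's gap is the dark line near crop (572,125), and the gauge handle is the black block at crop (706,415). Now measuring.

```bash
cat > m.py <<'E'
from h import *
t=cv2.imread("pics/top0.png")[:,:,::-1];s=cv2.imread("pics/scene0.png")[:,:,::-1]
def comp(mask,x,y,w,h,big=True):
    m=np.zeros(mask.shape,np.uint8); m[y:y+h,x:x+w]=mask[y:y+h,x:x+w]
    c=max(cv2.findContours(m,cv2.RETR_EXTERNAL,cv2.CHAIN_APPROX_NONE)[0],key=cv2.contourArea); return c
# box
hs=cv2.cvtColor(t,cv2.COLOR_RGB2HSV)
c=comp(((t.min(2)>120)).astype(np.uint8),295,175,90,75)
P=np.array([T.plane(p[0],.074)[:2] for p in c]); r=cv2.minAreaRect((P*1000).astype(np.float32)); print("box",r)
# gauge / screwdriver tops
g=comp((t.max(2)<50).astype(np.uint8),258,296,28,24); mg=cv2.moments(g); gt=(mg['m10']/mg['m00'],mg['m01']/mg['m00'])
sd=comp(((t[:,:,1]>125)).astype(np.uint8),228,284,24,24); (dx,dy),_=cv2.minEnclosingCircle(sd)
print("g px",gt,cv2.minAreaRect(g),"sd",dx,dy); G=T.plane(gt,.165);D=T.plane((dx,dy),.165);print(G,D,np.linalg.norm(G-D))
# magnet outline grey
sat=cv2.cvtColor(t,cv2.COLOR_RGB2HSV)[:,:,1]
o=cv2.resize(t[262:322,410:500,::-1],None,fx=8.8,fy=8.8,interpolation=cv2.INTER_CUBIC); cv2.imwrite("pics/mag.png",o)
bl=crop(t,255,290,40,40,8); cv2.imwrite("pics/h.png",bl)
E
python3 m.py
```

```text
box ((665.7723388671875, 44.197723388671875), (177.41180419921875, 138.10610961914062), 76.59541320800781)
g px (273.0190476190476, 306.55238095238093) ((270.8000183105469, 307.9000244140625), (7.602630138397217, 10.733126640319824), 26.56505012512207) sd 237.0 294.5
[0.40655483 0.20018619 0.165     ] [0.4344231  0.29347719 0.165     ] 0.09736452147602057
```

View pics/mag.png

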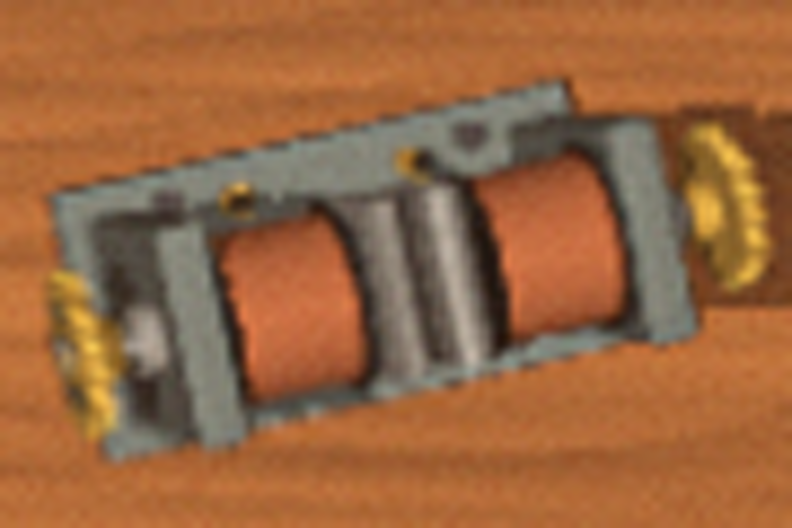

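The crop shows the upright tops at corners (160,232),(205,228),(245,440),(203,445) and (610,125),(655,120),(697,333),(655,340). The pole plates flank a dark gap centred near (427,280). Next, magnified handle and toggle views from both cameras.

Run:
```python
from h import *
t=cv2.imread("pics/top0.png")[:,:,::-1];s=cv2.imread("pics/scene0.png")[:,:,::-1]
k=np.array([[160,232],[205,228],[245,440],[203,445],[610,125],[655,120],[697,333],[655,340]])/8.8+[410,262]
P=np.array([T.plane(p,.12) for p in k]); L,Rr=P[:4].mean(0),P[4:].mean(0)
print("mag mid",(L+Rr)/2,"span",np.linalg.norm(L-Rr)); y=L-Rr; print("yaw y",np.degrees(np.arctan2(-y[0],y[1])))
for a,b in((3,0),(2,1),(7,4),(6,5)):
    d=P[b]-P[a]; print("yaw x",np.degrees(np.arctan2(d[1],d[0])),np.linalg.norm(d))
b=(-13.4046); print("scene gap proj",S.proj((L+Rr)/2))
o=np.zeros((600,800,3),np.uint8)
o[:300,:400]=crop(t,255,292,40,30,10); o[:300,400:]=crop(s,240,140,40,30,10)
o[300:,:400]=crop(t,315,210,40,30,10); o[300:,400:]=crop(s,290,250,40,30,10)
cv2.imwrite("pics/m1.png",o)
```

```text
mag mid [ 0.44739649 -0.29056191  0.12      ] span 0.14435758163644785
yaw y 13.919280214620239
yaw x 12.636744939496342 0.06566788493178138
yaw x 11.887248105776992 0.06524389061939291
yaw x 12.929052307507806 0.06706687450515185
yaw x 12.232466520473684 0.06635558320317134
scene gap proj [[122.99475165 346.61220707]]
```

View pics/m1.png

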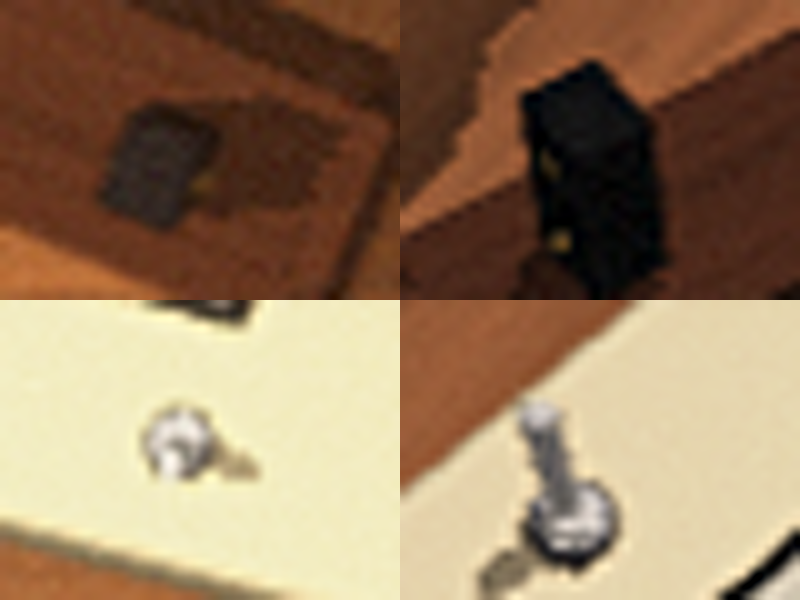

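Run:
```python
from h import *
print("handle top",tri((270.2,309.4),(258.5,151)), "plane",T.plane((270.2,309.4),.175), S.plane((258.5,151),.175))
print("toggle tip",tri((332.2,226.5),(304,261.2)), T.plane((332.2,226.5),.108))
a=np.radians(-13.4); X=np.array([np.cos(a),np.sin(a)]); B=np.array([.6658,.0442])
print("pivot",B-.036*X,"tip on",B-.0466*X,"tip off",B-.0254*X)
# rack top board edges from the image, angle
t=cv2.imread("pics/top0.png")[:,:,::-1]
D=T.plane((239,295.3),.167); G=T.plane((270.2,309.4),.175); d=(D-G)[:2]; print("sd-g",np.linalg.norm(d),np.degrees(np.arctan2(-d[0],d[1])))
q=np.array([[128,120],[205,145],[172,230],[102,200]])/10+[255,292]
p=np.array([T.plane(v,.175)[:2] for v in q]); 
for i,j in((0,1),(3,2),(3,0),(2,1)): e=p[j]-p[i]; print(np.degrees(np.arctan2(e[1],e[0])),np.linalg.norm(e))
print("tool y yaw start", get_state()['ee_rot'])
```

```text
handle top (array([0.40172193, 0.20907542, 0.16806735]), np.float64(0.006489134700450263)) plane [0.39986421 0.2062151  0.175     ] [0.40843627 0.20647122 0.175     ]
toggle tip (array([0.62363557, 0.05487263, 0.10295721]), np.float64(0.006131676840712298)) [0.62083429 0.0529904  0.108     ]
pivot [0.63078007 0.05254292] tip on [0.62046864 0.05499945] tip off [0.64109149 0.0500864 ]
sd-g 0.08805437327281802 -21.855712295909633
-106.21754439946274 0.020517551438403232
-111.38052799536148 0.01928763623308875
-16.37782044591158 0.021250022129205733
-19.62255279044525 0.023026266862142254
tool y yaw start [-2.47004601e-04  1.89226787e-01  9.81933067e-01 -7.84234758e-04]
```

Call:
apply_moves(steps=[0, 0, 3, 0, 19, -23.5, 4, 8.4, 19, -23.5, 4, 8.4, 19, -23.5, 4, 8.4, 19, -23.5, 4, 8.4, 19, -23.5, 4, 8.4, 19, -23.5, 4, 8.4, 19, -23.5, 4, 8.4], jaw=255, newtons=30)

```text
clock: 0.77
position: [0.396, 0.3072, 0.2402]
ee_rot: [-0.0, 0.117, 0.993, -0.0]
contact_force: [0.5, 0.4, 0.2]
width: -0.0006
gripper_force: 0.0
```

Call:
apply_moves(steps=[18.2, -23.5, -2, 0, 18.2, -23.5, -2, 0, 18.2, -23.5, -2, 0, 18.2, -23.5, -2, 0, 18.2, -23.5, -2, 0, 18.2, -23.5, -2, 0, 18.2, -23.5, -2, 0, 18.2, -23.5, -2, 0])

```text
clock: 1.43
position: [0.5813, 0.068, 0.2188]
ee_rot: [0.001, 0.119, 0.993, -0.002]
contact_force: [-0.5, 0.1, -0.6]
width: 0.0
gripper_force: 0.0
```

Call:
apply_moves(steps=[0, 0, -4, 0, 0, 0, -8, 0, 0, 0, -11, 0, 0, 0, -12.9, 0, 0, 0, -12.9, 0, 0, 0, -12.9, 0])

```text
clock: 1.93
position: [0.5765, 0.0743, 0.0905]
ee_rot: [-0.001, 0.117, 0.993, -0.0]
contact_force: [0.8, -0.3, 0.0]
width: 0.0001
gripper_force: 0.0
```

Run:
```python
from h import *
t=get_image("top");s=get_image("scene");st=get_state();print(st['position'],st['contact_force'],T.proj(st['position']),S.proj(st['position']))
o=np.zeros((600,800,3),np.uint8)
o[:,:400]=crop(t,302,185,60,90,6.67)[:600,:400]; o[:,400:]=crop(s,250,200,80,120,5)
cv2.imwrite("pics/m2.png",o)
```

```text
[0.57877798 0.07428589 0.09295993] [-0.15060435  1.26485988 -0.20721648] [[323.81846225 242.24707304]] [[290.22012654 247.66722363]]
```

View pics/m2.png

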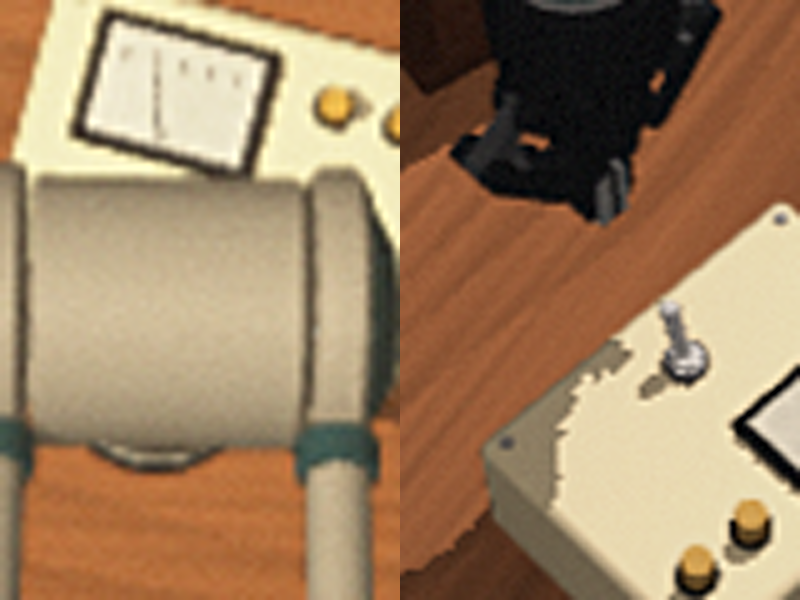

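The fingers stand short of the box, about 92 mm to -x of its middle and 8 mm to +y. The bat is at scene crop (672,310), still on. I shift sideways, then push along the box's +x.

Call:
apply_moves(steps=[-0.2, -0.8, 0, 0, -0.2, -0.8, 0, 0, 0.8, -1.0, 0, 0, 1.8, -1.3, 0, 0, 2.5, -1.5, 0, 0, 3.2, -1.6, 0, 0, 3.9, -1.8, 0, 0, 3.9, -1.8, 0, 0])

```text
clock: 2.7
position: [0.6186, 0.0555, 0.0912]
ee_rot: [0.001, 0.117, 0.993, 0.0]
contact_force: [0.3, 0.1, -0.1]
width: 0.0001
gripper_force: 0.0
```

Call:
apply_moves(steps=[0.2, -0.1, 0, 0, 0.4, -0.1, 0, 0, 0.5, -0.1, 0, 0, 0.5, -0.1, 0, 0])

```text
clock: 3.03
position: [0.6215, 0.0551, 0.0914]
ee_rot: [-0.0, 0.117, 0.993, 0.0]
contact_force: [0.1, 0.5, -0.5]
width: -0.0004
gripper_force: 0.0
```

Run:
```python
from h import *
s=get_image("scene");st=get_state();print(st['position'],st['contact_force'])
cv2.imwrite("pics/m3.png",crop(s,270,215,80,60,8))
```

```text
[0.62131806 0.05515093 0.09137478] [-0.15897506 -0.3542244   0.50529855]
```

View pics/m3.png

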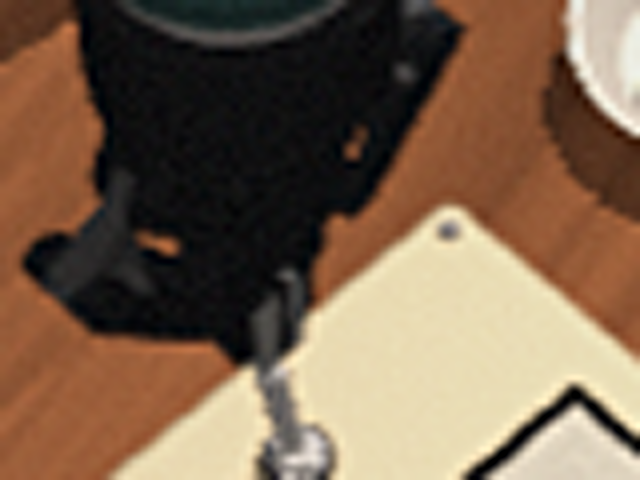

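The bat is still on: its tip at crop (268,370) is just touching the fingers. I push further.

Call:
apply_moves(steps=[0.3, -0.1, 0, 0, 0.6, -0.1, 0, 0, 0.9, -0.2, 0, 0, 1.2, -0.3, 0, 0, 1.2, -0.3, 0, 0])

```text
clock: 3.5
position: [0.6345, 0.0517, 0.0914]
ee_rot: [0.0, 0.117, 0.993, 0.0]
contact_force: [-0.4, -0.3, -0.3]
width: 0.0001
gripper_force: 0.0
```

Call:
apply_moves(steps=[0.2, -0.1, 0, 0, 0.4, -0.1, 0, 0, 0.5, -0.1, 0, 0, 0.5, -0.1, 0, 0])

```text
clock: 3.83
position: [0.6388, 0.051, 0.0914]
ee_rot: [0.0, 0.117, 0.993, 0.0]
contact_force: [0.1, -0.0, -0.4]
width: 0.0001
gripper_force: 0.0
```

Run:
```python
from h import *
s=get_image("scene");st=get_state();print(st['position'],st['contact_force'])
cv2.imwrite("pics/m4.png",crop(s,270,215,80,60,8))
```

```text
[0.63859745 0.05099544 0.09137695] [ 0.12489626 -0.7083834  -0.16014802]
```

View pics/m4.png

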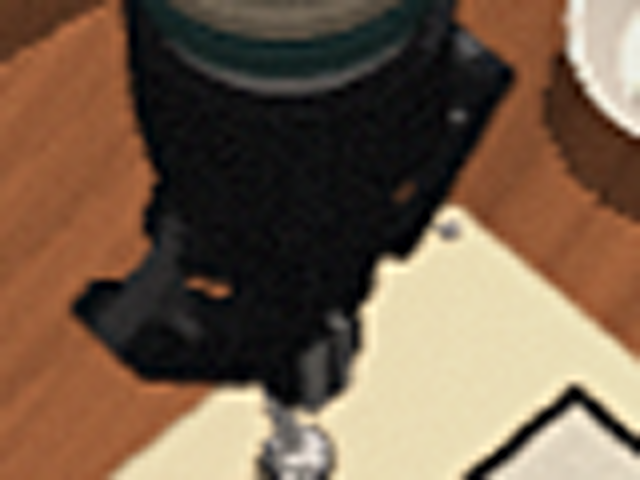

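Run:
```python
from h import *
st=get_state(); p=np.array(st['position']); r=R.from_quat(np.roll(st['ee_rot'],-1)).as_matrix()
def pr(n,P): print(n,((S.proj(P)-[270,215])*8)[0].round(), P.round(4))
a=np.radians(-13.4); X=np.array([np.cos(a),np.sin(a),0]); B=np.array([.6658,.0442,0])
pr("tcp",p); pr("tcp up19",p-r[:,2]*.019); pr("back y+",p+r[:,1]*.0145); pr("back y-",p-r[:,1]*.0145)
for s_ in(1,-1): pr("x%d"%s_,p+s_*r[:,0]*.011)
pr("body",p-r[:,2]*.073)
pv=B-.036*X+[0,0,.076]; pr("pivot",pv); pr("on",pv+.036*np.array([0,0,.955])-X*.0106); pr("off",pv+.036*np.array([0,0,.955])+X*.0106)
for i in(-1,1):
  for j in(-1,1): pr("corner",B+i*.07*X+j*.09*np.array([-X[1],X[0],0])+[0,0,.074])
```

```text
tcp [301. 431.] [0.6386 0.051  0.0914]
tcp up19 [300. 394.] [0.6386 0.051  0.1104]
back y+ [341. 398.] [0.642  0.0651 0.0914]
back y- [261. 465.] [0.6352 0.0369 0.0914]
x1 [272. 405.] [0.6279 0.0535 0.0914]
x-1 [330. 457.] [0.6493 0.0484 0.0914]
body [295. 283.] [0.6386 0.051  0.1644]
pivot [281. 443.] [0.6308 0.0525 0.076 ]
on [250. 351.] [0.6205 0.055  0.1104]
off [306. 401.] [0.6411 0.0501 0.1104]
corner [-59. 574.] [ 0.5768 -0.0271  0.074 ]
corner [434. 173.] [0.6186 0.148  0.074 ]
corner [310. 930.] [ 0.713  -0.0596  0.074 ]
corner [805. 490.] [0.7548 0.1155 0.074 ]
```

The fingers seem to hide the bat's tip. The bat's lower part at crop (280,405) looks unmoved, so the two cameras disagree by several mm. I check both against the robot itself using numbers.

Run:
```python
from h import *
t0=cv2.imread("pics/top0.png")[:,:,::-1];s0=cv2.imread("pics/scene0.png")[:,:,::-1]
print("base proj top",T.proj([0,0,0]),T.proj([0,0,.02]),"scene",S.proj([0,0,0]),S.proj([0,0,.02]))
for n,im,(x,y,w,h) in(("top",t0,(290,395,110,85)),("scene",s0,(40,140,100,85))):
    c=im[y:y+h,x:x+w].astype(int); m=((c.max(2)-c.min(2)<40)&(c.min(2)>95)).astype(np.uint8)
    k=max(cv2.findContours(m,cv2.RETR_EXTERNAL,cv2.CHAIN_APPROX_NONE)[0],key=cv2.contourArea); print(n,cv2.boundingRect(k),"off",x,y,cv2.fitEllipse(k))
# box corners in scene via cream mask top face
P=np.array([.2135,.5334,.2]); print("tcp start top",T.proj(P)); 
c=t0[360:430,80:170].astype(int); m=(c.max(2)<45).astype(np.uint8)
for k in cv2.findContours(m,cv2.RETR_EXTERNAL,cv2.CHAIN_APPROX_NONE)[0]:
    if cv2.contourArea(k)>30: print("black",np.array(cv2.boundingRect(k))+[80,360,0,0],cv2.contourArea(k), np.array(cv2.minAreaRect(k)[0])+[80,360],cv2.minAreaRect(k)[1:])
s=get_image("scene"); c=s[225:290,285:330].astype(int)
for r in range(30,65): print(r+225,"".join("#" if v.max()<45 else "o" if v.min()>150 and v.max()-v.min()<25 else "g" if v.max()-v.min()<25 else "." if v.min()>120 else "w" for v in c[r]))
```

```text
base proj top [[343.93543733 444.52673021]] [[344.29293484 446.91334522]] scene [[ 89.60440227 185.94659909]] [[ 86.80692713 180.97242357]]
top (29, 15, 12, 8) off 290 395 ((33.82262420654297, 18.623952865600586), (1.9986134767532349, 12.02113151550293), 60.23550796508789)
scene (60, 25, 19, 37) off 40 140 ((55.765689849853516, 42.3264045715332), (35.03559112548828, 44.561248779296875), 48.38162612915039)
tcp start top [[138.27628375 379.28743405]]
black [ 80 394  14  19] 161.0 [ 86.5 403. ] ((18.0, 13.0), 90.0)
black [102 374  52  41] 647.5 [127.95985413 392.48540115] ((39.54532241821289, 48.71525192260742), 83.41805267333984)
black [ 93 372  13   9] 34.5 [ 99.07692337 376.61538315] ((7.765803337097168, 10.53930377960205), 56.3099365234375)
255 gg#####gg#################gggg...............
256 ########g##################ggg...............
257 ###########################ggg...............
258 ########################gg#ggw...............
259 #######################ggg#ggw...............
260 w######################ggg##g................
261 ww#####################ggg##g...............
[... 701 characters left out ...]

276 ..............wwwwwwww#w.................g#g.
277 .............wwwww....w.................##g..
278 .............wwww.....................w##g...
279 .............ww......................g#g.....
280 ....................................g#g......
281 ...............w...................g#g.......
282 ..............wwww................##g........
283 .............wwwwww.............w##g.........
284 ...........wwwwwwww............w##g..........
285 ..........wwwwwwwwwww..........w###w.........
286 ..........wwwwwwwwwwwww.........####g........
287 .........wwwwwwwwwwwwwww........w####g.......
288 ........wwwwwwwwwwwwwwww........wwg###g......
289 ........wwwwwwwwwwwwwwwwww.......wwg###g.....
```

Run:
```python
from h import *
print("scene bat tip",S.plane((304,261.2),.1104),"root",S.plane((307.5,271),.078))
print("scene finger px on z.0914",S.plane((309,264.5),.0914),"m2",S.plane((291,244.4),.093), "true .6386 .051 / .5788 .0743")
s0=cv2.imread("pics/scene0.png")[:,:,::-1]
# box top-face corners in scene: approx by lines through cream mask hull
c=s0[225:350,255:385].astype(int); m=((c.min(2)>165)).astype(np.uint8)
k=max(cv2.findContours(m,cv2.RETR_EXTERNAL,cv2.CHAIN_APPROX_NONE)[0],key=cv2.contourArea); h=cv2.convexHull(k)
P=np.array([S.plane(p[0]+[255,225],.074)[:2]*1000 for p in h],np.float32); print("box by scene",cv2.minAreaRect(P))
```

```text
scene bat tip [0.62851461 0.05333902 0.1104    ] root [0.63660864 0.05290737 0.078     ]
scene finger px on z.0914 [0.63512675 0.06148094 0.0914    ] m2 [0.57553106 0.08206276 0.093     ] true .6386 .051 / .5788 .0743
box by scene ((671.028564453125, 43.390960693359375), (170.66494750976562, 131.5731964111328), 76.64693450927734)
```

The scene camera puts the bat about 8–10 mm to the -y side of the fingers, so they likely passed beside it. I back off, shift and push again.

Call:
apply_moves(steps=[-1.5, 0.3, 0, 0, -3, 0.7, 0, 0, -4.4, 1.0, 0, 0, -4.6, 0.0, 0, 0, -4.6, 0.0, 0, 0, -3.6, -0.2, 0, 0, -2.6, -0.4, 0, 0, -2.6, -0.4, 0, 0])

```text
clock: 4.6
position: [0.6167, 0.0462, 0.0916]
ee_rot: [0.002, 0.117, 0.993, 0.0]
contact_force: [-0.4, 0.4, 0.7]
width: 0.0002
gripper_force: 0.0
```

Call:
apply_moves(steps=[0.5, -0.1, 0, 0, 1, -0.2, 0, 0, 1, -0.2, 0, 0])

```text
clock: 4.85
position: [0.6241, 0.0447, 0.0911]
ee_rot: [0.001, 0.117, 0.993, 0.0]
contact_force: [0.5, 0.3, 0.9]
width: 0.0002
gripper_force: 0.0
```

Call:
apply_moves(steps=[0.5, -0.1, 0, 0, 1, -0.2, 0, 0, 1, -0.2, 0, 0])

```text
clock: 5.1
position: [0.6338, 0.0428, 0.0914]
ee_rot: [0.001, 0.117, 0.993, 0.0]
contact_force: [-0.3, -0.5, 0.1]
width: -0.0001
gripper_force: 0.0
```

Call:
apply_moves(steps=[0.3, -0.1, 0, 0, 0.6, -0.1, 0, 0, 0.6, -0.1, 0, 0])

```text
clock: 5.35
position: [0.6392, 0.042, 0.0914]
ee_rot: [0.0, 0.117, 0.993, 0.0]
contact_force: [0.5, -0.7, 0.4]
width: 0.0003
gripper_force: 0.0
```

```bash
cat > asc.py <<'E'
from h import *
s=get_image("scene");st=get_state();print(st['position'],st['contact_force'],st['moment']); c=s[250:280,285:330].astype(int)
for r in range(30): print(r+250,"".join("#" if v.max()<45 else "o" if v.min()>150 and v.max()-v.min()<25 else "g" if v.max()-v.min()<25 else "." if v.min()>120 else "w" for v in c[r]))
E
python3 asc.py
```

```text
[0.63876903 0.04202796 0.09141217] [-0.27648656  0.01340436  0.44330045] [-0.0106987   0.00282754 -0.03190364]
250 w##g##########################wwgw...........
251 g############################w...............
252 ##gg#########################w...............
253 #gg###wwww###################w...............
254 g#####wwwww##################................
255 g########ww#################w................
256 g##########################g.................
257 ########################g##w.................
258 #####g#################ggg#w.................
259 #####gg##################ggw.................
260 #########################ggg.................
261 ######################gg#ggw.................
262 #####################ggg#gg..................
263 ####################gggg#gw..................
264 ####################gggg##w..................
265 ####################gggg##w..................
266 wwwwwwwwwwwwww.w####gggg#gw..................
267 wwwwwww.........w####ggg#w...................
268 wwwwww...........w###gggg....................
269 wwwww.............gggggoow...................
270 wwww..............gogggooo...................
271 www...............gggggoogw..................
272 w................wggoooooow..................
273 .................w#gggggogw.................g
274 .................wg#oogggg.................g#
275 ...............wwwwg##g#gw................g#g
276 ..............wwwwwwww#g.................g#g.
277 .............wwwww....w.................##g..
278 .............wwww.....................w##g...
279 .............ww......................g#g.....
```

Call:
apply_moves(steps=[-1.5, 0.3, 0, 0, -3, 0.7, 0, 0, -4.5, 1.0, 0, 0, -5.4, 1.3, 0, 0, -5.4, 1.3, 0, 0])

```text
clock: 5.82
position: [0.5822, 0.0557, 0.0915]
ee_rot: [-0.001, 0.117, 0.993, 0.0]
contact_force: [0.1, 0.4, -0.4]
width: 0.0003
gripper_force: 0.0
```

```bash
python3 asc.py
```

```text
[0.5840132  0.05530235 0.09172203] [ 1.21919121 -0.33535329  0.50112517] [-0.00336574 -0.03085069 -0.00765225]
250 #ggggwwwwwwwwwwwwwwwwwwwwwww.................
251 gggwwwwwwwwwwwwwwwwwwwwwwww..................
252 wwwwwwwwwwwwwwwwwwwwwwwwww...................
253 wwwwwwwwwwwwwwwwwwwwwwwww....................
254 wwwwwwwwwwwwwwwwwwwwwww......................
255 wwwwwwwwwwwwwwwwwwwwww.......................
256 wwwwwwwwwwwwwwwwwwwww........................
257 wwwwwwwwwwwwwwwwwwww.........................
258 wwwwwwwwwwwwwwwwwww..........................
259 wwwwwwwwwwwwwwwww............................
260 wwwwwwwwwwwwwwwww..o.........................
261 wwwwwwwwwwwwwww..oooo........................
262 wwwwwwwwwwwwww...goog........................
263 wwwwwwwwwwww.....wggg........................
264 wwwwwwwwwww.......ggg........................
265 wwwwwwwwww........wggg.......................
266 wwwwwwwww.........wggg.......................
267 wwwwwwww...........ggg.......................
268 wwwwww.............wggggw....................
269 wwwww..............ggggoow...................
270 wwww..............gggggooo...................
271 www...............gggggoogw..................
272 w................wggoooooow..................
273 www..............wggggggggw.................g
274 wwww.............wg#oogggg.................g#
275 wwwww..........wwwwg##g#gw................g#g
276 wwwwwww.......wwwwwwww#w.................g#g.
277 wwwwwww......wwwww....w.................##g..
278 wwwwwwww.....wwww.....................w##g...
279 wwwwwww......ww......................g#gg....
```

The bat is untouched with its tip still at (304,261), so the shut fingertips passed over it: they look about 19 mm higher than I assumed. I go 10 mm lower, shift back 5 mm in y and push again.

Call:
apply_moves(steps=[0.1, 0.5, -1, 0, 0.1, 0.5, -1, 0, 1.5, 0.2, -1, 0, 2.5, -0.1, -1, 0, 3.4, -0.3, -1, 0, 3.4, -0.3, -1, 0])

```text
clock: 6.37
position: [0.6214, 0.0513, 0.0811]
ee_rot: [0.001, 0.117, 0.993, 0.0]
contact_force: [0.5, 0.1, -0.5]
width: 0.0001
gripper_force: 0.0
```

Call:
apply_moves(steps=[0.5, -0.1, 0, 0, 1, -0.2, 0, 0, 1.5, -0.3, 0, 0, 1.5, -0.3, 0, 0])

```text
clock: 6.7
position: [0.6347, 0.0488, 0.0815]
ee_rot: [0.001, 0.117, 0.993, 0.0]
contact_force: [0.8, -0.5, 0.3]
width: -0.0001
gripper_force: 0.0
```

```bash
python3 asc.py
```

```text
[0.63395251 0.0489405  0.08144017] [-0.5346806  -0.28736056  0.27026323] [ 0.02408415 -0.02081713 -0.03379865]
250 w##g#########################g...............
251 #############################w...............
252 #######w#####################w...............
253 ######wwwww##################w...............
254 g########ww#################g................
255 ############################.................
256 ###########################w.................
257 g####g##################gg#w.................
258 #####gg##################ggg.................
259 #########################ggg.................
260 ######################gg#g#w.................
261 #####################ggg#ggw.................
262 ####################gggg#gw..................
263 ####################gggg##w..................
264 w####################ggg##w..................
265 wwwwwwwwwwwwwwww#####ggg#gw..................
266 wwwwwwwww.......w####ggg#w...................
267 wwwwwww..........w###gggw....................
268 wwwwww............w#gggg.....................
269 wwwww..............ggggoow...................
270 wwww..............gogggooo...................
271 www...............ggggooogw..................
272 w................wggoooooow..................
273 .................w#gggggggw.................g
274 .................wg#oogggg.................g#
275 ...............wwwwg##g#gw................g#g
276 ..............wwwwwwww#g.................g#g.
277 .............wwwww....w.................##g..
278 .............wwww.....................w##g...
279 .............www.....................g#g.....
```

Call:
apply_moves(steps=[0.4, -0.1, 0, 0, 0.8, -0.2, 0, 0, 0.8, -0.2, 0, 0])

```text
clock: 7.0
position: [0.6425, 0.0468, 0.0816]
ee_rot: [0.001, 0.117, 0.993, 0.0]
contact_force: [-0.6, -0.0, 0.8]
width: 0.0
gripper_force: 0.0
```

Run:
```python
from h import *
s=get_image("scene");st=get_state();print(st['position'],st['contact_force'])
cv2.imwrite("pics/m5.png",crop(s,290,240,40,36,16))
```

```text
[0.64196881 0.04693241 0.08146079] [-1.0107834   0.40079739  0.43653813]
```

View pics/m5.png

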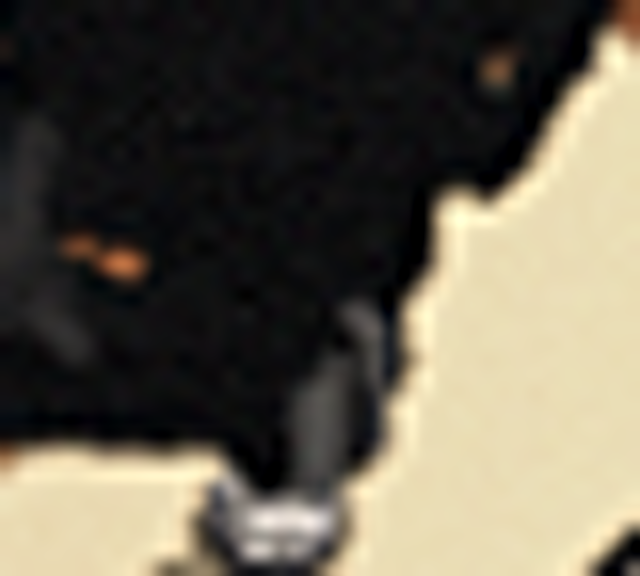

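The fingertips at crop (320,480) hide the bat without force, so the z relation is in doubt. I touch down gently on a clear part of the box top to settle it.

Call:
apply_moves(steps=[0, 0, 2, 0, 0.5, 2, 2, 0, 1, 4.2, 2, 0, -1.5, 4.8, 2, 0, -1.5, 4.8, 0, 0, -1.5, 4.8, -0.3, 0, -1.5, 4.8, -0.3, 0])

```text
clock: 7.63
position: [0.6253, 0.0951, 0.0772]
ee_rot: [-0.001, 0.117, 0.993, -0.0]
contact_force: [-0.0, -1.0, -0.1]
width: 0.0
gripper_force: 0.0
```

Call:
apply_moves(steps=[0, 0, -0.2, 0, 0, 0, -0.4, 0, 0, 0, -0.4, 0])

```text
clock: 7.88
position: [0.6271, 0.0946, 0.0745]
ee_rot: [0.0, 0.117, 0.993, 0.0]
contact_force: [-0.1, -0.2, -0.0]
width: -0.0001
gripper_force: 0.0
```

Call:
apply_moves(steps=[0, 0, -0.1, 0, 0, 0, -0.2, 0, 0, 0, -0.2, 0])

```text
clock: 8.13
position: [0.6266, 0.0949, 0.0724]
ee_rot: [0.0, 0.117, 0.993, 0.0]
contact_force: [-0.1, 0.2, -0.5]
width: 0.0002
gripper_force: 0.0
```

Call:
apply_moves(steps=[0, 0, -0.1, 0, 0, 0, -0.2, 0, 0, 0, -0.2, 0])

```text
clock: 8.38
position: [0.6264, 0.095, 0.0702]
ee_rot: [-0.0, 0.117, 0.993, 0.0]
contact_force: [0.5, 0.2, 0.0]
width: 0.0001
gripper_force: 0.0
```

No contact at a reported 0.070, below the box top, so the real tips are higher than reported. I continue.

Call:
apply_moves(steps=[0, 0, -0.15, 0, 0, 0, -0.3, 0, 0, 0, -0.3, 0])

```text
clock: 8.63
position: [0.6262, 0.095, 0.067]
ee_rot: [-0.0, 0.117, 0.993, -0.0]
contact_force: [0.2, -1.2, -1.2]
width: 0.0005
gripper_force: 0.0
```

Call:
apply_moves(steps=[0, 0, -0.15, 0, 0, 0, -0.3, 0, 0, 0, -0.3, 0])

```text
clock: 8.88
position: [0.6262, 0.095, 0.064]
ee_rot: [-0.0, 0.117, 0.993, 0.0]
contact_force: [-0.7, -0.5, -0.7]
width: -0.0001
gripper_force: 0.0
```

Call:
apply_moves(steps=[0, 0, -0.15, 0, 0, 0, -0.3, 0, 0, 0, -0.3, 0])

```text
clock: 9.13
position: [0.6263, 0.095, 0.061]
ee_rot: [-0.0, 0.117, 0.993, 0.0]
contact_force: [0.1, 0.2, -0.4]
width: -0.0001
gripper_force: 0.0
```

Call:
apply_moves(steps=[0, 0, -0.15, 0, 0, 0, -0.3, 0, 0, 0, -0.3, 0])

```text
clock: 9.38
position: [0.6263, 0.095, 0.058]
ee_rot: [-0.0, 0.117, 0.993, -0.0]
contact_force: [0.2, -0.7, -0.3]
width: -0.0
gripper_force: 0.0
```

Call:
apply_moves(steps=[0, 0, -0.1, 0, 0, 0, -0.2, 0, 0, 0, -0.2, 0])

```text
clock: 9.63
position: [0.6264, 0.095, 0.0562]
ee_rot: [-0.0, 0.117, 0.993, 0.0]
contact_force: [0.3, 0.3, 0.8]
width: -0.0001
gripper_force: 0.0
```

Call:
apply_moves(steps=[0, 0, -0.1, 0, 0, 0, -0.2, 0, 0, 0, -0.2, 0])

```text
clock: 9.88
position: [0.6264, 0.095, 0.0542]
ee_rot: [-0.0, 0.117, 0.993, 0.0]
contact_force: [0.3, -0.3, 0.1]
width: -0.0004
gripper_force: 0.0
```

Run:
```python
from h import *
s=get_image("scene");st=get_state();p=st['position'];print(p,st['contact_force'],S.proj(p),S.proj(p+[0,0,.02]),S.proj([p[0],p[1],.074]))
cv2.imwrite("pics/m6.png",crop(s,280,215,64,48,12))
c=s[222:275,270:350].astype(int)
for r in range(53): print(r+222,"".join("#" if v.max()<45 else "o" if v.min()>150 and v.max()-v.min()<25 else "g" if v.max()-v.min()<25 else "." if v.min()>120 else "w" for v in c[r]))
```

```text
[0.62640602 0.09502027 0.05425675] [ 0.12853835 -0.21216318 -0.12314561] [[314.34159953 260.20406834]] [[314.23772829 255.42047878]] [[314.23908066 255.48276158]]
222 wwwwwwwwwwwwwwwwwwwwwwwwww#####################################gg##wwwwoo....ooo
223 wwwwwwwwwwwwwwwwwwwwwwwwww########################################wwwwww.o....oo
224 wwwwwwwwwwwwwwwwwwwwwwwwwww#######################################wwwwwwoo....oo
225 wwwwwwwwwwwwwwwwwwwwwwwwwww######################################wwwwwwww.o...o.
226 wwwwwwwwwwwwwwwwwwwwwwwwwwww#####################################wwwwwwww.o...o.
227 wwwwwwwwwwwwwwwwwwwwwwwwwwww####################################wwwwwwwwww.o....
228 wwwwwwwwwwwwwwwwwwwwwwwwwwww####################################wwwwwwwwwww.o...
229 wwwwwwwwwwwwwwwwwwwwwwwwwwww###################################wwwwwwwwwwwww.o..
230 wwwwwwwwwwwwwwwwwwwwwwwwwwww#############################w####wwwwwwwwwwwwwww...
231 wwwwwwwwwwwwwwwwwwwwwwwwwww#############################ww####wwwwwwwwwwwwwwwww.
232 wwwwwwwwwwwwwwwwwwwwwwwwwww##################################wwwwwwwwwwwwwwwwwww
23
[... 2867 characters left out ...]
.......w##g..g#g....
267 wwwwwwwwwwwwwwwwwwwwwww.........wwgggwwwwwwwwwwwwwwwww............w#gw....g#g...
268 wwwwwwwwwwwwwwwwwwwww.........wwwwggggggwwwwwwwwwwwwww...........g#g.......g##..
269 wwwwwwwwwwwwwwwwwwww.........wwwwwgggggggwwwwwwwwwww............g#g..........##w
270 wwwwwwwwwwwwwwwwwww..........wwwwggggggggwwwwww................g#g............g#
271 wwwwwwwwwwwwwwwwww.........wwwwwwgggggggggwww.................##g..............g
272 wwwwwwwwwwwwwwww..........wwwwwwwgggggggggww................w##g................
273 wwwwwwwwwwwwwww.........wwwwwwwwwgggggggggwww..............g##w.................
274 wwwwwwwwwwwwww.......wwwwwwwwwwwwg#ggggg#wwww.............g#g...................
```

Call:
apply_moves(steps=[0, 0, -0.1, 0, 0, 0, -0.2, 0, 0, 0, -0.2, 0])

```text
clock: 10.18
position: [0.6263, 0.095, 0.0522]
ee_rot: [-0.0, 0.117, 0.993, 0.0]
contact_force: [-0.5, 0.0, -0.9]
width: -0.0
gripper_force: 0.0
```

Call:
apply_moves(steps=[0, 0, -0.1, 0, 0, 0, -0.2, 0, 0, 0, -0.2, 0])

```text
clock: 10.43
position: [0.6263, 0.095, 0.0501]
ee_rot: [-0.0, 0.117, 0.993, 0.0]
contact_force: [-0.1, -0.7, 0.1]
width: -0.0
gripper_force: 0.0
```

Call:
apply_moves(steps=[0, 0, -0.1, 0, 0, 0, -0.2, 0, 0, 0, -0.2, 0])

```text
clock: 10.68
position: [0.6263, 0.095, 0.0482]
ee_rot: [-0.0, 0.117, 0.993, 0.0]
contact_force: [0.6, 0.6, 0.3]
width: -0.0002
gripper_force: 0.0
```

Call:
apply_moves(steps=[0, 0, -0.1, 0, 0, 0, -0.2, 0, 0, 0, -0.2, 0])

```text
clock: 10.93
position: [0.6263, 0.095, 0.0461]
ee_rot: [-0.0, 0.117, 0.993, 0.0]
contact_force: [0.4, -0.0, -0.2]
width: -0.0
gripper_force: 0.0
```

Call:
apply_moves(steps=[0, 0, -0.1, 0, 0, 0, -0.2, 0, 0, 0, -0.2, 0])

```text
clock: 11.18
position: [0.6263, 0.095, 0.0442]
ee_rot: [-0.0, 0.117, 0.993, 0.0]
contact_force: [-0.1, 0.3, 1.2]
width: -0.0001
gripper_force: 0.0
```

Run:
```python
from h import *
s=get_image("scene");st=get_state();p=st['position'];print(p,st['contact_force'],S.proj(p))
c=s[245:275,300:330].astype(int)
for r in range(24): print(r+245,"".join("#" if v.max()<45 else "o" if v.min()>150 and v.max()-v.min()<25 else "g" if v.max()-v.min()<25 else "." if v.min()>120 else "w" for v in c[r]))
```

```text
[0.6263884  0.09502184 0.04423182] [ 0.40772153 -0.32345783  0.25774568] [[314.38624331 262.54689898]]
245 ##wwww#################.......
246 ####ww################w.......
247 #####################g........
248 #g################gg#w........
249 #gg###############gggw........
250 ###################g#w........
251 ###################g#w........
252 ################gg#g#.........
253 ###############ggg#gg.........
254 ###############ggg##..........
255 ###############ggg##..........
256 wwwwwwww#######ggg##..........
257 wwwww...wwg####ggg#g..........
258 wwww....wwwg###ggggwww........
259 ww......wwwwggggggwwww........
260 wwwgw..wwwwwwwwgwwwwwwww......
261 ..ggggwwwwwwwwwwwwwwwwwwww....
262 ..ggggwwwwwwwwwwwwwwwwwwww....
263 ..wgggwwwwwwwwwwwwwwwwwwwww...
264 ...ggggwwwwwwwwwwwwwwwwwww....
265 ..wggggwwwwwwwwwwwwwwwwwww....
266 .wwggggwwwwwwwwwwwwwwwww......
267 .wwwgggwwwwwwwwwww..w.........
268 wwwwggggggwwwwwww.............
```

Call:
apply_moves(steps=[0, 0, -0.1, 0, 0, 0, -0.2, 0, 0, 0, -0.2, 0])

```text
clock: 11.48
position: [0.6267, 0.095, 0.0436]
ee_rot: [0.0, 0.117, 0.993, 0.0]
contact_force: [-1.5, 0.0, 5.9]
width: -0.0001
gripper_force: 2.9
```

Call:
apply_moves(steps=[0, 0, -0.1, 0, 0, 0, -0.2, 0, 0, 0, -0.2, 0])

```text
clock: 11.73
position: [0.6267, 0.0951, 0.0435]
ee_rot: [0.001, 0.117, 0.993, 0.0]
contact_force: [-4.5, 0.0, 14.6]
width: -0.0
gripper_force: 7.6
```

Call:
apply_moves(steps=[0, 0, -0.1, 0, 0, 0, -0.2, 0, 0, 0, -0.2, 0])

```text
clock: 11.98
position: [0.6268, 0.0951, 0.0435]
ee_rot: [0.001, 0.117, 0.993, 0.0]
contact_force: [-7.4, -0.4, 25.2]
width: 0.0
gripper_force: 12.3
```

Call:
apply_moves(steps=[0, 0, -0.1, 0, 0, 0, -0.2, 0, 0, 0, -0.2, 0])

```text
clock: 12.23
position: [0.6268, 0.0951, 0.0434]
ee_rot: [0.002, 0.117, 0.993, 0.0]
contact_force: [-11.1, 0.2, 33.8]
width: 0.0002
gripper_force: 17.0
```

Contact at a reported z of 0.0437 on the 74 mm top, so the real fingertips are 30 mm above the reported TCP. I use that from now on. Raising, moving in front of the bat with the tips at about 92 mm, then checking the lateral bias in the scene picture.

Call:
apply_moves(steps=[0, 0, 1.5, 0, 0, 0, 2.6, 0, -3.9, 0.9, 2.6, 0, -3.9, 0.9, 2.6, 0, -4.9, -3.1, 2.6, 0, -4.9, -3.1, 2.6, 0])

```text
clock: 12.73
position: [0.5752, 0.06, 0.0621]
ee_rot: [-0.001, 0.117, 0.993, -0.002]
contact_force: [-0.9, -0.1, -0.2]
width: 0.0002
gripper_force: 0.0
```

Run:
```python
from h import *
st=get_state();print(st['position'],st['contact_force'])
print("tip at touch by scene",S.plane((315.5,259.5),.074),"rep .6265 .095")
```

```text
[0.575212   0.05996503 0.06213454] [-0.86803227 -0.12144704 -0.24620626]
tip at touch by scene [0.63419834 0.08793263 0.074     ] rep .6265 .095
```

Call:
apply_moves(steps=[1.2, 0.2, 0, 0, 2.2, 0, 0, 0, 3.1, -0.2, 0, 0, 3.7, -0.4, 0, 0, 3.7, -0.4, 0, 0])

```text
clock: 13.15
position: [0.616, 0.0598, 0.062]
ee_rot: [0.0, 0.117, 0.993, 0.0]
contact_force: [0.3, -0.2, 0.3]
width: 0.0003
gripper_force: 0.0
```

Call:
apply_moves(steps=[0.3, -0.1, 0, 0, 0.6, -0.1, 0, 0, 0.6, -0.1, 0, 0])

```text
clock: 13.4
position: [0.6205, 0.0589, 0.0622]
ee_rot: [-0.0, 0.117, 0.993, -0.0]
contact_force: [0.4, -0.7, 0.1]
width: 0.0001
gripper_force: 0.3
```

```bash
python3 asc.py
```

```text
[0.62052663 0.05896851 0.06220794] [-0.18851533  0.29479791  0.09680082] [-0.00354542  0.06547317 -0.09729284]
250 g###gg####################ww.................
251 ###wwwww##################w..................
252 ######www#################...................
253 #########################w...................
254 #########################....................
255 ##gg#################gg#g....................
256 ###g##################ggg....................
257 ####g#################ggg....................
258 ###################gg#ggg....................
259 ###################gg#ggw....................
260 ##################ggg#gg.....................
261 ##################ggg##g.....................
262 ##################gggggw.....................
263 wwwwwwwwwwwwwg####ggggg......................
264 wwwwwwwwwww..w####gggggg.....................
265 wwwwwwwwww.....g##gggggg.....................
266 wwwwwwwww.......wwgggggw.....................
267 wwwwwwww............wggw.....................
268 wwwwww........w.....wgggw....................
269 wwwww.......wwwww..gggggow...................
270 wwww.......wwwwwwwggggggoo...................
271 www........wwwwwwwggggggggw..................
272 w........wwwwwwwwwggggggggw..................
273 ........wwwwwwwwwwggggggggw.................g
274 .........wwwwwwwwwg#gggggg.................g#
275 ........wwwwwwwwwwwg#####w................g#g
276 .......wwwwwwwwwwwwwggggw................g#g.
277 ......wwwwwwwwwwwwwwwwwwwww.............##g..
278 ......wwwwwwwwwwwwwwwwwwwww...........w##g...
279 .....wwwwwwwwwwwwwwwwwwwwwww.........g#gg....
```

The bat is moving at last: it now shows at (306–308, 262–268). I keep pushing in small steps.

Call:
apply_moves(steps=[0.3, -0.1, 0, 0, 0.6, -0.1, 0, 0, 0.6, -0.1, 0, 0])

```text
clock: 13.7
position: [0.6265, 0.0577, 0.0623]
ee_rot: [-0.0, 0.117, 0.993, -0.0]
contact_force: [-1.6, -1.2, 0.1]
width: -0.0001
gripper_force: 1.0
```

Call:
apply_moves(steps=[0.2, 0, 0, 0, 0.4, -0.1, 0, 0, 0.4, -0.1, 0, 0])

```text
clock: 13.95
position: [0.6267, 0.0576, 0.0621]
ee_rot: [-0.004, 0.117, 0.993, 0.0]
contact_force: [-9.1, 0.4, 3.4]
width: 0.0003
gripper_force: 4.8
```

```bash
python3 asc.py
```

```text
[0.626677   0.05760094 0.06211461] [-8.51291911  1.06700503  4.41862908] [ 0.10782689  1.37509238 -0.02629375]
250 wg#g#########################wwww............
251 g############################................
252 #############################................
253 ggg###wwwww#################g................
254 ########www#################w................
255 #g#########################g.................
256 g##########################..................
257 #######################gg##..................
258 ######g#################gg#..................
259 ######g#################gg#..................
260 ######################g#ggg..................
261 #####################gg##gw..................
262 ####################ggg##gw..................
263 ####################ggg##g...................
264 w###################ggg##g...................
265 wwwwwwwwwwwwgwww####gggggg...................
266 wwwwwwwww.......w###gggggg...................
267 wwwwwwww.........w##ggggggg..................
268 wwwwww............wwgggggg...................
269 wwwww..............ggggggg...................
270 wwww............wwgggggggg...................
271 www............wwwggggggggw..................
272 w............wwwwwggggggggw..................
273 ............wwwwwwggggggggw.................g
274 ............wwwwwwg#ggggg#.................g#
275 ...........wwwwwwwwg#####w................g#g
276 ..........wwwwwwwwwwggggw................g#g.
277 ..........wwwwwwwwwwwwwwwww.............##g..
278 .........wwwwwwwwwwwwwwwwwwww.........w##w...
279 ........wwwwwwwwwwwwwwwwwwwww........g#g.....
```

The bat is at its stop (9 N) and now leans to +x, so the coil is off. I back away, rise and go above the gauge with the jaws half open.

Call:
apply_moves(steps=[-1.5, 0.4, 0, 0, -3, 0.7, 0, 0, -3, 0.7, 3.5, 0, -3, 0.7, 7, 0, -3, 0.7, 10.5, 0, -3, 0.7, 13.8, 0, -6, 3, 13.8, -3, -9, 5, 13.8, -6.6], jaw=100)

```text
clock: 14.67
position: [0.5443, 0.1073, 0.2034]
ee_rot: [0.005, 0.176, 0.984, 0.002]
contact_force: [-0.5, 1.0, 0.1]
width: 0.0521
gripper_force: 0.0
```

Run:
```python
from h import *
s=get_image("scene");st=get_state();print(st['position'],st['width']); c=s[250:280,285:330].astype(int)
for r in range(8,28): print(r+250,"".join("#" if v.max()<45 else "o" if v.min()>150 and v.max()-v.min()<25 else "g" if v.max()-v.min()<25 else "." if v.min()>120 else "w" for v in c[r]))
t=cv2.imread("pics/top0.png")[:,:,::-1]
g=cv2.cvtColor(cv2.resize(t[265:335,210:310],None,fx=4,fy=4,interpolation=cv2.INTER_CUBIC),cv2.COLOR_RGB2GRAY)
l=cv2.HoughLinesP(cv2.Canny(g,40,100),1,np.pi/360,60,minLineLength=90,maxLineGap=10)
for a,b,c,d in l[:,0]:
    p,q=[T.plane((u/4+210,v/4+265),.125)[:2] for u,v in((a,b),(c,d))]; e=q-p
    print((a,b,c,d),p.round(3),q.round(3),(np.degrees(np.arctan2(e[1],e[0]))+90)%180-90+90)
```

```text
[0.53431696 0.11148509 0.20200098] 0.05199794102673263
258 wwwwwwwwwwwwwwwwwww..........................
259 wwwwwwwwwwwwwwwww............................
260 wwwwwwwwwwwwwwww.............................
261 wwwwwwwwwwwwwww..............................
262 wwwwwwwwwwwwww...............................
263 wwwwwwwwwwwww................................
264 wwwwwwwwwww..................................
265 wwwwwwwwww...................................
266 wwwwwwwww...............ooo..................
267 wwwwwwww...............gooo..................
268 wwwwww..............gggggo...................
269 wwwww..............ooogggg...................
270 wwww..............gooogggg...................
271 www...............googgggow..................
272 w................wgoggggoow..................
273 .................wggggggogw.................g
274 .................wg#gogggg.................g#
275 ...................#####gw................g#g
276 ..................wwgg#w.................g#g.
277 ....................www.................##g..
(np.int32(142), np.int32(181), np.int32(294), np.int32(245)) [0.392 0.276] [0.353 0.175] 159.0204527478275
(np.int32(214), np.int32(34), np.int32(330), np.int32(83)) [0.49  0.232] [0.46  0.154] 158.79918645031353
(np.int32(191), np.int32(202), np.int32(281), np.int32(241)) [0.379 0.243] [0.355 0.183] 158.39477622007354
(np.int32(35), np.int32(135), np.int32(125), np.int32(174)) [0.42  0.348] [0.396 0.288] 158.67358375935646
(np.int32(256), np.int32(94), np.int32(353), np.int32(136)) [0.451 0.203] [0.425 0.138] 158.27277276433782
(np.int32(252), np.int32(93), np.int32(354), np.int32(137)) [0.452 0.205] [0.425 0.137] 158.35264157399388
```

The bat's tip now shows at (310.5,266), so the toggle is off. The rack edges give its y axis at about 68.7°. Going above the gauge.

Call:
apply_moves(steps=[-3.4, 2.4, 0, -1.3, -6.7, 4.7, 0, -1.3, -10, 7.1, 0, -1.3, -13.4, 9.5, 0, -1.3, -13.4, 9.5, 0, -1.3, -13.4, 9.5, 0, -1.3, -13.4, 9.5, 0, -1.3])

```text
clock: 15.3
position: [0.4077, 0.2023, 0.201]
ee_rot: [0.001, 0.184, 0.983, 0.001]
contact_force: [-0.0, -0.2, 0.1]
width: 0.0522
gripper_force: 0.0
```

Run:
```python
from h import *
s=get_image("scene");t=get_image("top");st=get_state();print(st['position'],st['width'],st['ee_rot'])
G=np.array([.4,.206,0])
print("pred handle top scene",S.proj(G+[0,0,.175]),"top",T.proj(G+[0,0,.175]),"tip",S.proj(st['position']+[0,0,.03]))
o=np.zeros((480,800,3),np.uint8); o[:,:400]=crop(s,225,95,80,96,5); o[:,400:]=crop(t,230,255,80,96,5); cv2.imwrite("pics/m7.png",o)
```

```text
[0.40812962 0.20171322 0.20057968] 0.052301845327731376 [8.10273233e-04 1.85388434e-01 9.82664954e-01 2.47347189e-04]
pred handle top scene [[255.31932003 149.63886744]] top [[270.28638505 309.3487738 ]] tip [[254.55271941 134.52213117]]
```

View pics/m7.png

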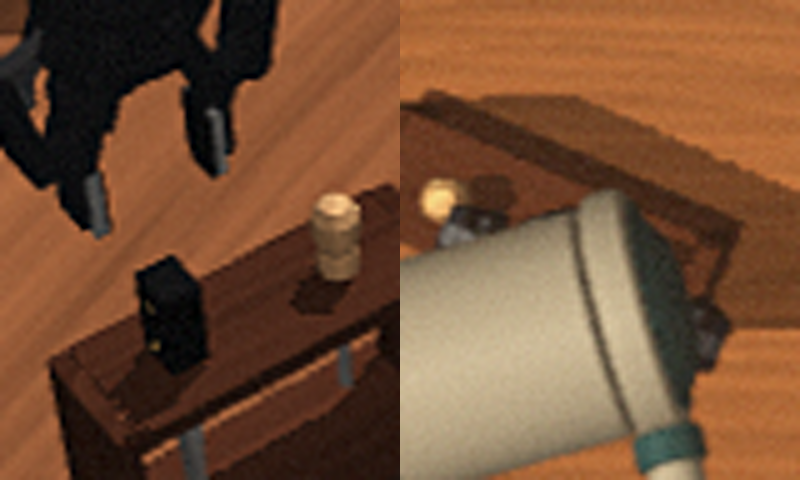

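The view from above: fingertips at scene px (245,142) and (268,129), the handle top at (258.6,151), and the screwdriver well clear. The offset agrees with the estimate within about 2 mm. Descending.

Call:
apply_moves(steps=[-0.6, 0.4, -2, 0, -0.6, 0.4, -4, 0, -0.6, 0.4, -6, 0, -0.6, 0.4, -8, 0, -0.6, 0.4, -9.5, 0, -0.6, 0.4, -10, 0, -0.6, 0.4, -10, 0])

```text
clock: 15.98
position: [0.4006, 0.2051, 0.099]
ee_rot: [-0.001, 0.186, 0.983, -0.001]
contact_force: [0.1, 0.4, 0.4]
width: 0.0519
gripper_force: 0.0
```

```bash
cat > asc2.py <<'E'
from h import *
import sys
n,x,y,w,h=sys.argv[1],*map(int,sys.argv[2:6])
s=get_image(n);st=get_state();print(st['position'],st['contact_force'],st['width']); c=s[y:y+h,x:x+w].astype(int)
for r in range(h): print(r+y,"".join("#" if v.max()<45 else "o" if v.min()>150 and v.max()-v.min()<25 else "g" if v.max()-v.min()<25 else "." if v.min()>120 else "w" for v in c[r]))
E
python3 asc2.py scene 230 130 60 50
```

```text
[0.40136167 0.20554405 0.10011034] [0.44871822 0.6666399  0.85708025] 0.05172372702632998
130 wwwwww#################################ww##########wwwwwwwww
131 wwwwww#################################ww##########wwwwwwwww
132 wwwwww################################www##########wwwwwwwww
133 wwwwww################################www##########wwwwwwwww
134 wwwww################################wwww##########wwwwwwwww
135 wwwww################################wwww##########wwwwwwwww
136 wwwww################################wwww##########wwwwwwwww
137 wwwww#g###############################ww##########wwwwwwwwww
138 wwwww##g##########################################wwwwwwwwww
139 wwwg##############################################wwwwwwwwww
140 ww################################################wwwwwwwwww
141 g#################################################wwwwwwwwww
142 #################################ww##############wwwwwwwwwww
143 g######ww######################wwww##########wwwwwwwwwwwwwww
144 ######www##################wwwwwwwwg########wwwwwwwwwwwwwwww
145 ######www#################wwwww
[... 1539 characters left out ...]
wwww###ggg##gw###w#####w#w########www######wwwwwww
170 wwwww##wwwwwwww#gggg######w#w##www##w#w##g#wwww####wwwwwwwww
171 wwwwww##wwwww###wggg##w#w####w##w#########ww#####wwwwwwwwwww
172 wwwwww###www####ww####w######ww#w##############wwwwwwwwwwwww
173 wwwwww###ww##############w##w#########w#######wwwwwwwwwwwwww
174 wwwwww####www#w#########ww######wg##########wwwwwwwwwwwwwwww
175 wwwwww######ww#######w##w#################wwwwwwwwwwwwwwwwww
176 wwwwwww#####wwww###w#########w##########wwwwwwwwwwwwwwwwwwww
177 wwwwwww######w#############w##########wwwwwwwwwwwwwwwwwwwwww
178 wwwwwww###########ww###w#w##########wwwwwwwwwwwwwwwwwwwwwww#
179 wwwwwww#################w##########wwwwwwwwwwwwwwwwwwwww##ww
```

The fingers straddle the handle (finger ends near (248,170) and (271,159), handle between). Closing.

Call:
apply_moves(steps=[0, 0, 0, 0, 0, 0, 0, 0, 0, 0, 0, 0, 0, 0, 0, 0, 0, 0, 0, 0, 0, 0, 0, 0], jaw=255, newtons=60)

```text
clock: 16.53
position: [0.4027, 0.2076, 0.1018]
ee_rot: [0.002, 0.185, 0.983, 0.002]
contact_force: [2.1, 4.9, 4.5]
width: 0.0213
gripper_force: 59.9
```

Call:
apply_moves(steps=[0, 0, 0.5, 0, 0, 0, 1.5, 0, 0, 0, 3, 0, 0, 0, 3, 0, 0, 0, 3, 0])

```text
clock: 16.95
position: [0.4011, 0.2063, 0.1308]
ee_rot: [0.001, 0.185, 0.983, 0.001]
contact_force: [2.1, 2.9, 0.4]
width: 0.0212
gripper_force: 60.2
```

Gripped (21.3 mm, 60 N) and free. I lift it clear, then carry it over to the magnet, turning +34°.

Call:
apply_moves(steps=[0, 0, 3.5, 0, 0, 0, 7, 0, 0, 0, 10.5, 0, 0, 0, 10.5, 0, 0.5, -3.5, 10.5, 4, 1, -7, 10.5, 9, 1.5, -10.5, 10.5, 14, 2, -14, 10.5, 18])

```text
clock: 17.62
position: [0.4184, 0.0642, 0.2337]
ee_rot: [-0.002, 0.026, 1.0, -0.001]
contact_force: [1.3, 0.4, -1.3]
width: 0.0214
gripper_force: 61.9
```

Call:
apply_moves(steps=[0.4, -3.6, 0, 4, 0.8, -7.2, 0, 8, 1.2, -10.8, 0, 12, 1.6, -14.4, 0, 16.3, 2, -18, 0, 16.3, 2.4, -21.6, 0, 16.3, 2.6, -25.5, 0, 16.3, 2.6, -29, 0, 16.3])

```text
clock: 18.28
position: [0.4447, -0.2259, 0.2333]
ee_rot: [-0.002, -0.113, 0.994, 0.001]
contact_force: [0.6, -0.1, -1.2]
width: 0.0214
gripper_force: 62.0
```

Call:
apply_moves(steps=[0, -3.5, 0, 0, 0, -6.7, 0, 0, 0, -6.7, 0, 0, 0, -6.7, 0, 0, 0, -6.7, 0, 0, 0, -6.7, 0, 0])

```text
clock: 18.78
position: [0.4456, -0.2894, 0.2345]
ee_rot: [-0.001, -0.113, 0.994, 0.001]
contact_force: [0.7, 0.3, -0.6]
width: 0.0214
gripper_force: 62.0
```

```bash
python3 - <<'E'
from h import *
st=get_state();print(st['position'],st['ee_rot'],st['contact_force'],st['width'],st['qpos'])
a,b=st['ee_rot'][1:3]; print("tool y ang",np.degrees(np.arctan2(2*b*b-1,2*a*b)))
E
python3 asc2.py scene 85 270 90 120
```

```text
[ 0.4456406  -0.28939871  0.23445263] [-9.59764596e-04 -1.13461788e-01  9.93541221e-01  1.15893760e-03] [ 0.65783267  0.27978565 -0.64279935] 0.021449848619297704 [-7.07066040e-01  1.94053178e-01  1.53308283e+00  1.77609725e-04
  1.41746104e+00 -2.50530332e+00]
tool y ang 103.02986667776182
[ 0.44594867 -0.28941449  0.23488368] [-0.60123092  0.29839539 -2.24363911] 0.021134432830527003
270 #####################wwwwwwwwwwwwwwwwwwwwwwwwwwwwwwwwwwwwwwwwwwwwwwwwwwwwwwwwwwwwwwwwwwwww
271 ####################gwwwwwwwwwwwwwwwwwwwwwwwwwwwwwwwwwwwwwwwwwwwwwwwwwwwwwwwwwwwwwwwwwwwww
272 ###########g########gwwwwwwwwwwwwwwwwwwwwwwwwwwwwwwwwwwwwwwwwwwwwwwwwwwwwwwwwwwwwwwwwwwwww
273 ##########www########wwwwwwwwwwwwwwwwwwwwwwwwwwwwwwwwwwwwwwwwwwwwwwwwwwwwwwwwwwwwwwwwwwwww
274 ###########ww########wwwwwwwwwwwwwwwwwwwwwwwwwwwwwwwwwwwwwwwwwwwwwwwwwwwwwwwwwwwwwwwwwwwww
275 ###########ww########wwwwwwwwwwwwwwwwwwwwwwwwwwwwwwwwwwwwwwwwwwwwwwwwwwwwwwwwwwwwwwwwwwwww
276 ############w########wwwwwwwwwwwwwwwwwwwwwwwwwwwwwwwwwwwwwwwwwwwwwwwwwwwwwwwwwwwwwwwwwwwww
277 #####################wwwwwwwwwwwwwwwwwwwww
[... 9988 characters left out ...]
gggg##wwwggggggggg#wwwwwwwwwwwwwwww
383 wwwwwwwgggggggggggggggggggggggggggg#wwwwwwwwwggggggggggggg####wwgggggggg#wwwwwwwwwwwwwwwww
384 wwwwwwwg##ggggggggggggggggggggggggggggwwwwwwwggggggggggggg####wwwggggggg#wwwwwwwwwwwwwwwww
385 wwwwwwwwgg#gggggggggggggggggggggggggggggwwwwgggggggggggggggw#wwwwgggggg#wwwwwwwwwwwwwwwwww
386 wwwwwwwwwg#ggggggggggggggggggggggggggggg#wwwgggggggggggggggwwwwwwgggggg#wwwwwwwwwwwwwwwwww
387 wwwwwwwwwwwg#ggggggggggggggggggggggggggg###gggggggggggggggggwwwwgggggg#wwwwwwwwwwwwwwwwwww
388 wwwwwwwwwwwwgggggg###gggggggggggggggggg#g###gggggggggggggggggggggggggg#wwwwwwwwwwwwwwwwwww
389 wwwwwwwwwwwwwgg#gggggg#gggggggggggggggg##g##ggggggggggggggggggggggggg#wwwwwwwwwwwwwwwwwwww
```

The blade hangs upright above the gap: scene (107,320) down to about (120,346), with the plate edges beginning at (115,338) and (110,348). I measure brightness profiles across the gap in both first pictures and the blade's lateral place now.

Run:
```python
from h import *
t=cv2.imread("pics/top0.png");s=cv2.imread("pics/scene0.png"); tn=get_image("top"); sn=get_image("scene")
st=get_state(); p=np.array(st['position']); print(p)
a=np.radians(13); X=np.array([np.cos(a),np.sin(a),0]);Y=np.array([-X[1],X[0],0]); M=np.array([.4474,-.2906,.118])
ys=np.arange(-30,31,2)
def prof(C,im,c,offs):
    acc=0
    for o in offs:
        q=C.proj(np.array([c+o*X+y*.001*Y for y in ys])).astype(np.float32)
        acc=acc+cv2.remap(cv2.cvtColor(im,cv2.COLOR_BGR2GRAY),q[:,0].reshape(1,-1),q[:,1].reshape(1,-1),cv2.INTER_LINEAR)[0].astype(float)
    return (acc/len(offs)).round().astype(int)
print(ys)
print("top0",prof(T,t,M,np.arange(-.015,.016,.005)))
for o in (-.015,0,.015): print("scene0",o,prof(S,s,M,[o-.004,o,o+.004]))
# blade now in scene: profile at a few heights below handle
for h in (.17,.2,.22):
    c=np.array([p[0],p[1],h]); print("blade z",h,prof(S,sn[:,:,::-1],c,[0]))
print(S.proj(M),S.proj(M+.003*Y)-S.proj(M),S.proj(M+.01*X)-S.proj(M),S.proj(M+[0,0,.01])-S.proj(M))
```

```text
[ 0.44638494 -0.28971151  0.23541535]
[-30 -28 -26 -24 -22 -20 -18 -16 -14 -12 -10  -8  -6  -4  -2   0   2   4
   6   8  10  12  14  16  18  20  22  24  26  28  30]
top0 [126 128 128 117  74  39  32  46  77 110 140 162 163 134 105  89  76  65
  83 117 136 131 119 107  89  65  51  74 107 124 126]
scene0 -0.015 [ 91  81  63  58  70  81  69  66  82 100 118 136 104  97 100  88  72  64
  96 128 118 105  94  81  60  63  82 103  98  94  95]
scene0 0 [105 107 113  71  14  23  61  66  79  97 117 139 107  63  62  62  61  64
  96 126 119 105  94  73  17   5  23  73 112 106 106]
scene0 0.015 [111 112 116  61  14  36  65  66  80  98 115 139 114  60  61  62  60  63
  92 124 121 107  97  77  17   5  32  95 117 113 112]
blade z 0.17 [ 99  99  94  98  96  96 100 100 102 103 102 104 109  93  59  49  55  70
  85  93 112 111 111 111 112 112 111 111 112 111 110]
blade z 0.2 [ 93  94  94  96  97  97  97  97  98  98  99  99  90  62  50  66  99 104
 104 103 106 108 111 108 105 108 108 108 108 109 111]
blade z 0.22 [110 113 115 113 113 115 113 111 108 101 104  99  74  55  57  65  97 121
 122 122 118 103 105 104 106 108 108 108 107 109 106]
[[123.31071723 347.03529184]] [[ 0.80959329 -1.40669457]] [[4.60068288 1.69892524]] [[-1.65379611 -2.04434759]]
```

Both cameras put the gap's middle within about 0.5 mm of my magnet estimate, with a width near 9–10 mm, and the blade is above it. Descending in stages while watching the force.

Call:
apply_moves(steps=[0.1, -0.1, 0, 0, 0.1, -0.1, -1, 0, 0.1, -0.1, -2, 0, 0.1, -0.1, -3, 0, 0.1, -0.1, -3.6, 0, 0.1, -0.1, -3.8, 0, 0.1, -0.1, -3.8, 0])

```text
clock: 19.52
position: [0.447, -0.2916, 0.1962]
ee_rot: [-0.001, -0.113, 0.994, 0.001]
contact_force: [-0.7, -0.4, -2.0]
width: 0.0217
gripper_force: 62.2
```

Call:
apply_moves(steps=[0, 0, -0.3, 0, 0, 0, -0.6, 0, 0, 0, -1, 0, 0, 0, -1, 0])

```text
clock: 19.85
position: [0.4471, -0.2917, 0.1867]
ee_rot: [-0.0, -0.113, 0.994, 0.0]
contact_force: [-0.8, 0.4, -1.9]
width: 0.0214
gripper_force: 62.2
```

```bash
cat > f.py <<'E'
from rig import *
import numpy as np
F=[];M=[]
for i in range(4): get_image("scene"); st=get_state(); F.append(st['contact_force']); M.append(st['moment'])
F=np.mean(F,0); a=np.radians(13); X=np.array([np.cos(a),np.sin(a)]); Y=np.array([-X[1],X[0]])
p=st['position']; d=p[:2]-[.4474,-.2906]
print(st['clock'],p.round(4),"F",F.round(2),"Fx,Fy magnet",(F[:2]@X).round(2),(F[:2]@Y).round(2),"xy magnet mm",(d@X*1000).round(1),(d@Y*1000).round(1),"rot",st['ee_rot'].round(3),"M",np.mean(M,0).round(2),st['gripper_force'])
E
python3 f.py; python3 asc2.py scene 95 310 55 50
```

```text
20.05 [ 0.4476 -0.2921  0.1876] F [-0.22  0.04 -1.32] Fx,Fy magnet -0.2 0.09 xy magnet mm -0.1 -1.5 rot [ 0.    -0.113  0.994 -0.   ] M [0.   0.01 0.  ] 62.1761155128479
[ 0.44765058 -0.29207501  0.18761434] [ 0.07748445 -0.19773055 -1.91084325] 0.021309891165644863
310 #################wwwwwwwwwwwwwwwwwggggggggggggwwwwwwwww
311 ###########ggg####wwwwwwwwwwwwwwwggggggggggggggggwwwwww
312 ###########gggg####wwwwwwwwwwwwwwgggggggggggggggggggggg
313 ############gggg###wwwwwwwwwwwwwwgggggggggggggggggggggg
314 #############gggg##wwwwwwwwwwwwwwwggggggggggggggggggggg
315 ##############ggg##wwwwwwwwwwwwwwwg#ggggggggggggggggggg
316 ###############ggggwwwwwwwwwwwwwwwwg#gggggggggggggggggg
317 ################gggwwwwwwwwwwwwwwwwwgg######ggggggggggg
318 ################ggggwwwwwwwwwwwwwwwwg##########gggggggg
319 #################gggwwwwwwwwwwwwwwwww##wwwww######ggggg
320 ##################gwwwwwwwwwwwwwwwwww#wwwwwwwwww####ggg
321 ###################wwwwwwwwwwwwwwwwwwwwwwwwwwwwwww#####
322 ###################wwwwwwwwwwwwwwwwwwwwwwwwwwwwwwwww###
323 ####################wwwwwwwwwwwwwwwwwwwwwwwwwwwww
[... 1466 characters left out ...]
wggggggwwwwggggggggggggggggggggggggg####
349 wwwwwwwwwwwwwwwggggggggggwgggggggggggggggggggggggggg###
350 wwwwwwwwwwwwwwgggggggggggggggggggggggggggggggggggggg###
351 wwwwwwwwwwwwwwggggggggggggggggg#gggggggggggggggggggg###
352 wwwwwwwwwwwwwwwgggggggggggggggggggggggggggggggggggggggg
353 wwwwwwwwwwwwwwwwggggggggggggggggggggggggggggggggggggggg
354 wwwwwwwwwwwwwwwwwgggggggggggggggggggggggggggggggggggggg
355 wwwwwwwwwwwwwwwww#ggggggggggggggggggggggggggggggggggggg
356 wwwwwwwwwwwwwwww#######gggggggggggggggggggggggggggggggg
357 wwwwwwwwwwwwwww###########ggggggggggggggggggggggggggggg
358 wwwwwwwwwwwwwwwwwwwwww######ggggggggggggggggggggggggggg
359 wwwwwwwwwwwwwwwwwwwwwwwww######gggggggggggggggggggggggg
```

Call:
apply_moves(steps=[0, 0.1, -0.5, 0, 0, 0.1, -1, 0, 0, 0.1, -1.5, 0, 0, 0.1, -1.5, 0])

```text
clock: 20.43
position: [0.4467, -0.2903, 0.1709]
ee_rot: [-0.001, -0.113, 0.994, 0.001]
contact_force: [-0.4, 0.5, -1.9]
width: 0.0215
gripper_force: 62.1
```

Call:
apply_moves(steps=[0, 0, -0.5, 0, 0, 0, -1, 0, 0, 0, -1.5, 0, 0, 0, -1.5, 0])

```text
clock: 20.77
position: [0.4468, -0.2904, 0.1561]
ee_rot: [-0.001, -0.113, 0.994, 0.001]
contact_force: [-0.9, 0.1, -2.1]
width: 0.0213
gripper_force: 62.1
```

```bash
python3 f.py
```

```text
20.9667 [ 0.4477 -0.2911  0.1576] F [-0.1  -0.02 -1.11] Fx,Fy magnet -0.1 0.01 xy magnet mm 0.1 -0.5 rot [ 0.    -0.113  0.994 -0.   ] M [-0.03  0.   -0.  ] 62.12151646614075
```

The tip is about 42 mm down with no side force, so the blade is in the gap. I continue more slowly.

Call:
apply_moves(steps=[0, 0, -0.3, 0, 0, 0, -0.6, 0, 0, 0, -1, 0, 0, 0, -1, 0])

```text
clock: 21.3
position: [0.447, -0.2905, 0.1465]
ee_rot: [-0.001, -0.113, 0.994, 0.001]
contact_force: [-0.1, 0.1, -1.6]
width: 0.0211
gripper_force: 62.0
```

```bash
python3 f.py
```

```text
21.5 [ 0.4476 -0.2911  0.1474] F [-0.39  0.21 -1.97] Fx,Fy magnet -0.33 0.29 xy magnet mm 0.0 -0.5 rot [ 0.    -0.113  0.994 -0.   ] M [0.04 0.01 0.  ] 62.04262018203735
```

Call:
apply_moves(steps=[0, 0, -0.2, 0, 0, 0, -0.4, 0, 0, 0, -0.6, 0, 0, 0, -0.6, 0])

```text
clock: 21.83
position: [0.4472, -0.2908, 0.1409]
ee_rot: [-0.0, -0.113, 0.994, 0.0]
contact_force: [-0.7, 1.2, -2.2]
width: 0.021
gripper_force: 62.1
```

```bash
python3 f.py
```

```text
22.0333 [ 0.4474 -0.2908  0.1413] F [-0.13  0.56 -1.54] Fx,Fy magnet -0.0 0.57 xy magnet mm -0.1 -0.2 rot [-0.    -0.113  0.994  0.   ] M [0.16 0.08 0.02] 62.14948296546936
```

Call:
apply_moves(steps=[0, 0, -0.2, 0, 0, 0, -0.4, 0, 0, 0, -0.4, 0])

```text
clock: 22.28
position: [0.4474, -0.2906, 0.137]
ee_rot: [-0.0, -0.113, 0.994, 0.0]
contact_force: [0.4, 1.1, -2.3]
width: 0.0215
gripper_force: 62.2
```

```bash
python3 f.py
```

```text
22.4833 [ 0.4473 -0.2906  0.1372] F [-0.29  2.03 -2.4 ] Fx,Fy magnet 0.17 2.04 xy magnet mm -0.1 -0.0 rot [-0.    -0.113  0.994  0.   ] M [ 0.38  0.07 -0.  ] 62.03655123710632
```

The right plate pushes first (+2 N), so I shift slightly to +y and go on.

Call:
apply_moves(steps=[-0.02, 0.08, 0, 0, -0.02, 0.08, 0, 0, -0.02, 0.08, -0.2, 0, -0.02, 0.08, -0.4, 0, -0.02, 0.08, -0.4, 0])

```text
clock: 22.9
position: [0.4473, -0.2903, 0.1331]
ee_rot: [-0.0, -0.113, 0.994, -0.0]
contact_force: [-0.4, 0.8, -1.5]
width: 0.0216
gripper_force: 62.2
```

```bash
python3 f.py
```

```text
23.1 [ 0.4473 -0.2903  0.1333] F [-0.12  0.29 -1.99] Fx,Fy magnet -0.05 0.31 xy magnet mm -0.0 0.3 rot [-0.    -0.113  0.994 -0.   ] M [0.13 0.04 0.01] 62.235156297683716
```

Call:
apply_moves(steps=[-0.01, 0.05, 0, 0, -0.01, 0.05, -0.2, 0, -0.01, 0.05, -0.4, 0, -0.01, 0.05, -0.4, 0])

```text
clock: 23.43
position: [0.4471, -0.2897, 0.129]
ee_rot: [-0.0, -0.113, 0.994, 0.0]
contact_force: [-0.1, -1.0, -1.9]
width: 0.0213
gripper_force: 62.2
```

```bash
python3 f.py
```

```text
23.6333 [ 0.4473 -0.2898  0.1294] F [ 0.03  0.17 -1.73] Fx,Fy magnet 0.07 0.16 xy magnet mm 0.0 0.8 rot [ 0.    -0.113  0.994 -0.   ] M [-0.   -0.01 -0.02] 62.17400908470154
```

Call:
apply_moves(steps=[0, 0, -0.2, 0, 0, 0, -0.4, 0, 0, 0, -0.4, 0])

```text
clock: 23.88
position: [0.4472, -0.2898, 0.1251]
ee_rot: [-0.0, -0.113, 0.994, -0.0]
contact_force: [-0.9, -0.2, -1.2]
width: 0.0211
gripper_force: 62.3
```

```bash
python3 f.py
```

```text
24.0833 [ 0.4472 -0.2898  0.1254] F [ 0.2  -0.01 -1.93] Fx,Fy magnet 0.19 -0.05 xy magnet mm -0.0 0.9 rot [-0.    -0.113  0.994 -0.   ] M [-0.08 -0.02  0.01] 62.26126670837402
```

Call:
apply_moves(steps=[0, 0, -0.1, 0, 0, 0, -0.2, 0, 0, 0, -0.2, 0])

```text
clock: 24.33
position: [0.4473, -0.2897, 0.1236]
ee_rot: [0.0, -0.113, 0.994, -0.0]
contact_force: [-0.2, 0.1, -0.6]
width: 0.0216
gripper_force: 62.4
```

```bash
python3 f.py
```

```text
24.5333 [ 0.4474 -0.2898  0.1235] F [0.35 0.17 0.28] Fx,Fy magnet 0.38 0.09 xy magnet mm 0.2 0.8 rot [ 0.    -0.113  0.994 -0.   ] M [-0.03 -0.    0.01] 62.39025950431824
```

Drag has started (about 2 N) and the side forces balance, so both plates are touching. About 1.3 mm more.

Call:
apply_moves(steps=[0, 0, -0.05, 0, 0, 0, -0.1, 0, 0, 0, -0.15, 0, 0, 0, -0.15, 0])

```text
clock: 24.87
position: [0.4474, -0.2898, 0.1224]
ee_rot: [0.0, -0.113, 0.994, -0.0]
contact_force: [0.1, 0.9, 5.5]
width: 0.0215
gripper_force: 62.9
```

```bash
python3 f.py
```

```text
25.0667 [ 0.4474 -0.2897  0.1224] F [-0.14  0.86  5.52] Fx,Fy magnet 0.06 0.87 xy magnet mm 0.2 0.8 rot [ 0.    -0.113  0.994 -0.   ] M [0.16 0.11 0.02] 62.85879850387573
```

Drag is about 7 N, which is snug, and Fy is nearly balanced. The tip is about 77 mm down, upright and square. Settling, then handing in.

Call:
apply_moves(steps=[0, 0, 0, 0, 0, 0, 0, 0, 0, 0, 0, 0, 0, 0, 0, 0])

```text
clock: 25.4
position: [0.4474, -0.2897, 0.1224]
ee_rot: [0.0, -0.113, 0.994, -0.0]
contact_force: [0.5, 0.4, 5.1]
width: 0.0214
gripper_force: 62.9
```

```bash
python3 f.py; python3 -c "
from rig import *
print(sign_off())"
```

```text
25.6 [ 0.4474 -0.2898  0.1224] F [-0.76  0.77  5.31] Fx,Fy magnet -0.57 0.92 xy magnet mm 0.2 0.8 rot [ 0.    -0.113  0.994 -0.   ] M [0.17 0.1  0.03] 62.858580350875854
the job is handed in; nothing more can be done
None
```

I switched the field coil off, and the gauge is gripped and held snug in the gap with about 7 N of drag, its tip about 77 mm below the plate tops; the job was handed in at 25.6 s, and no verdict was shown.

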